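# Sort tube adapters with a plug gauge

### The arm

A 6-joint arm with a two-finger parallel gripper is mounted at the origin on a cart in front of the work surface, level with it; the furniture and walls round the work are solid. World frame = base frame: x ahead of the robot, y to its left, z up, the work surface at z = 0. Lengths are in m, angles in degrees, forces in N, time in s.
With the tool pointing down it reaches from about 0.3 to 0.875 m from the base axis. Payload 6.4 kg.
Tool frame: the origin (TCP) lies between the finger pads; the fingertips stand 8 mm ahead of it and the grasp point (between the pads) lies 11 mm behind it; x points along the fingers, y is the direction in which the jaws open and shut, and the axes are right-handed (so a half turn about x gives the same grasp; the last joint's range is limited). The gripper opens to 85 mm and grips with 20 to 120 N. Pads are 22 mm wide; open, the fingers measure 114 mm over their backs; the gripper's body (76 mm by 85 mm) begins 54 mm behind the grasp point. The pads swing forward as they close: fully open they stand 13 mm farther back than shut.
Start: joints at [-81.205, 10.359, 92.074, -0, 77.567, -11.82], TCP at [0.202, -0.538, 0.204] pointing down, gripper open.
Joint ranges: [-171.53, 171.53], [-51.25, 118.39], [17.06, 147.69], [-65.23, 245.23], [0, 150.52], [-178.68, 178.68]. Speed limits (degrees/s): [147.25, 147.25, 172.46, 180, 180, 180].

### API

Orientations are given as a 3x3 rotation matrix whose columns are the frame's x, y, z axes.
In Python, from workcell import bot gives the robot as it stands. The module is installed in compiled form; this text tells all that it offers.
- The arm moves only by the tool servo_tool, never from a script. Its argument "deltas" is a list of rows, each a list of 7 numbers: the finger opening in mm, from 0 to 85.4, then the shift along the world's x, y, z in mm, then the turn, a rotation vector about the world's x, y, z in degrees. A call has 1 to 20 rows; each row shifts and turns the commanded pose from where the row before left it; what a row does not reach is not made up. A row lasts 1/8 s, in which the tool goes at most 62.5 mm and 10.7 degrees, less where a joint would pass 70% of its speed; a pose out of reach is approached as far as the arm can. A call is refused whole if a number of a shift passes 62.5 or a number of a turn 10.7, either way. A call with a gripper value outside its range is refused whole. The fingers move at their own pace and stop on an object; "squeeze" is the grip in N (left out, the last holds). Time passes only in rows, so rows that do not move let the fingers close. It gives the time, the measured TCP pose, the force and the opening at its end, in the units of the state.
- bot.get_obs(): the state, without advancing time (a new reading comes with each control period).
- bot.read_camera(name): name is "scene" or "top" or "wrist"; returns the picture (400x640x3 uint8, blue, green, red); there is no depth.
- bot.camera_model(name): a dict with "fovy" (degrees; the focal length in pixels is half the picture's height over the tangent of half this angle, whatever the lens; pixels are square), "cx", "cy" (the principal point, pixels), "world_from_camera" (4x4, takes a point from camera to world coordinates). Camera axes: x right, y down, z forward; pixel columns grow to the right and rows downward; lengths in m; the calibration is good to about 2 mm. A picture is of the moment at which its call begins: read the wrist's pose just before it. camera_model takes no time and is no camera call; for the wrist camera it gives the pose at the moment of the call.
- bot.close_job(): hands the job in, once; it reports no verdict.
The state is a dict: "time_s": time; "joints": joint angles; "dq": joint speeds; "joint_efforts": joint torques, N m; "position": TCP position; "ee_rot": TCP orientation; "wrist_force": force on the tool from outside, world axes, zero at the start; "torque": the same for the moment, N m; "grip_width": finger opening in m.
Only numpy, scipy, OpenCV 4.12 (cv2) and the standard library are available. Lean on these libraries where they do the work, as an engineer would, in place of code of your own. Each camera call takes 0.05 s, during which the arm holds its last target.

### The job

One of the two grey tube adapters standing in the check block has shrunk inside its bore. Take the plug gauge from its stand and gently try it in both, the left adapter first and then the right one, each time lowering it upright until it either sits home on its collar or is stopped by the narrow bore, never forcing it. Finally leave the gauge standing home in the sound adapter, still seated in the block, and stand the shrunken adapter upright in the white reject tray; disturb nothing else.

Things in the scene. Friction and masses are not known exactly. Their poses are not given: they have to be found in the camera images.
- plug_gauge: steel plug gauge, 130 g, 111 mm long, upright in its stand: pin 16 mm wide, 46 mm long, foot tapered to 13 mm over its last 2.5 mm; collar 26 mm wide, 5 mm thick; dark ribbed round handle 20 mm wide, 60 mm long (51 to 111 mm above the foot). Origin: centre of the pin's foot, z up to the handle. The adapter bore leaves the pin 0.75 mm of play all round. Over 30 N on an adapter is forcing
- gauge_collar (a point): centre of the underside of the gauge's collar, 46 mm above the pin's foot. In a sound adapter the pin goes in all its 46 mm, until the collar rests on the adapter's top face; in the shrunken one it stops 25 mm deep
- gauge_stand: bright metal fixed stand of the gauge: round foot 68 mm in diameter, post 38 mm in diameter, 50 mm high, with a 20 mm wide upright bore. The gauge stands in it with its collar on the post's top, its pin's foot 4 mm above the bench. Origin: centre of the underside on the bench; z up
- check_block: fixed white plate 100 mm (x) by 240 mm (y) by 20 mm high with two round pockets 49 mm wide and 12 mm deep at y = +70 mm (left) and y = -70 mm (right); each holds an adapter upright with 1.5 mm of play all round, its underside 8 mm and its top 63 mm above the bench. Origin: centre of the underside; z up; y points to the robot's left, yawed a little
- left_pocket (a point): centre of the floor of the left pocket of the check block (the one with the larger y), 8 mm above the bench
- right_pocket (a point): centre of the floor of the right pocket of the check block, 8 mm above the bench
- adapter_1: one of two grey adapters that look alike: upright cylinder 46 mm wide, 55 mm high, 200 g, loose, with a round bore 17.5 mm wide along its axis. Sound: 17.5 mm right through. Shrunken: narrows to 12 mm at a flat step 25 mm below the top, which stops the pin. Exactly one is shrunken; either may stand in either pocket. Origin: centre of the underside; z up
- adapter_2: one of two grey adapters that look alike: upright cylinder 46 mm wide, 55 mm high, 200 g, loose, with a round bore 17.5 mm wide along its axis. Sound: 17.5 mm right through. Shrunken: narrows to 12 mm at a flat step 25 mm below the top, which stops the pin. Exactly one is shrunken; either may stand in either pocket. Origin: centre of the underside; z up
- reject_tray: fixed white open tray, 150 mm (x) by 140 mm (y) outside, 28 mm high, walls and floor 3 mm thick. Origin: centre of the underside; z up
- petri_dish: bystander, to be left alone: round shallow Petri dish, 61 mm across, 15 mm high. Origin: centre of the underside
- small_bottle: bystander, to be left alone: small white bottle, 42 mm across, 68 mm high. Origin: centre of the underside
- tape_roll: bystander, to be left alone: roll of tape lying flat, 61 mm across, 13 mm high. Origin: centre of the underside
- loose_cap: bystander, to be left alone: screw cap of a tube lying open side up, 28 mm across, 11 mm high. Origin: centre of the underside
- big_vial: bystander, to be left alone: small white bottle with a blue cap, 42 mm across, 68 mm high. Origin: centre of the underside
Things that resemble listed ones, but are neither listed nor needed, are in the scene too. Of the things that look like the plug_gauge, take the one that is farthest to the robot's left at the start.

How it is judged:
By the outcome, as a careful person would: the job done as asked, in the order asked, and still so for the second after the job is handed in, with the robot touching nothing.
It also fails if it takes over 72 s, if anything falls off the work surface, if the arm or the gripper's body presses on something with over 40 N, if the wrist force passes 120 N, or if a joint passes its speed limit or range.

## Working session

There is one attempt and no reset: what is moved stays moved. The work goes in short steps, Python scripts to look and compute and a tool call to move; the robot and the scene stay as the last step left them, time stands still between calls to the robot, and variables do not carry over. Pictures are saved under pics/ and viewed, and the job is handed in when it is done.

Besides the shell and the picture viewer there is one more tool, called after "Request:" by a JSON object that holds its "api" and its "payload". servo_tool: Moves the arm, as the interface text tells. Its arguments: {"type":"object","properties":{"deltas":{"type":"array"},"squeeze":{"type":"number"}},"required":["deltas"]}

```bash
mkdir -p pics; python3 - <<'E'
from workcell import bot
import cv2,numpy as np
np.set_printoptions(precision=4,suppress=True)
for n in ["scene","top","wrist"]:
    m=bot.camera_model(n); im=bot.read_camera(n); cv2.imwrite(f"pics/{n}0.png",im); print(n,m)
print(bot.get_obs())
E
```

```text
scene {'fovy': 47.37526891816853, 'cx': 322.01407757902825, 'cy': 206.44508146264718, 'world_from_camera': array([[ 0.8868, -0.3415,  0.3115,  0.1226],
       [-0.4622, -0.6585,  0.5939, -0.8694],
       [ 0.0023, -0.6707, -0.7418,  1.076 ],
       [ 0.    ,  0.    ,  0.    ,  1.    ]])}
top {'fovy': 51.603697964567445, 'cx': 321.92300309543964, 'cy': 199.28898915185724, 'world_from_camera': array([[-0.0252, -0.9975,  0.0662,  0.49  ],
       [-0.9996,  0.0243, -0.015 , -0.0495],
       [ 0.0133, -0.0665, -0.9977,  1.0423],
       [ 0.    ,  0.    ,  0.    ,  1.    ]])}
wrist {'fovy': 60.039385418374074, 'cx': 318.7232025258068, 'cy': 196.32046208614264, 'world_from_camera': array([[ 0.3527, -0.9033, -0.2444,  0.2635],
       [-0.9357, -0.3408, -0.0908, -0.514 ],
       [-0.0013,  0.2607, -0.9654,  0.3721],
       [ 0.    ,  0.    ,  0.    ,  1.    ]])}
{'time_s': 0.15, 'joints': array([-81.2066,  10.3928,  92.1177,  -0.0002,  77.5669, -11.8191]), 'dq': array([ 0.0295, -0.1754, -0.1786,  0.0457,  0.0544, -0.0022]), 'joint_efforts': array([  0.0011, -44.5264, -35.1694,  -0.0002,   0.0058,  -0.    ]), 'position': array([ 0.2024, -0.5377,  0.2032]), 'ee_rot': array([[-0.0002,  0.352 , -0.936 ],
       [ 0.0013, -0.936 , -0.352 ],
       [-1.    , -0.0013, -0.0003]]), 'wrist_force': array([ 0.8796,  0.0983, -0.719 ]), 'torque': array([ 0.063 , -0.0739,  0.0087]), 'grip_width': 0.0855577960305345}
```

View pics/scene0.png

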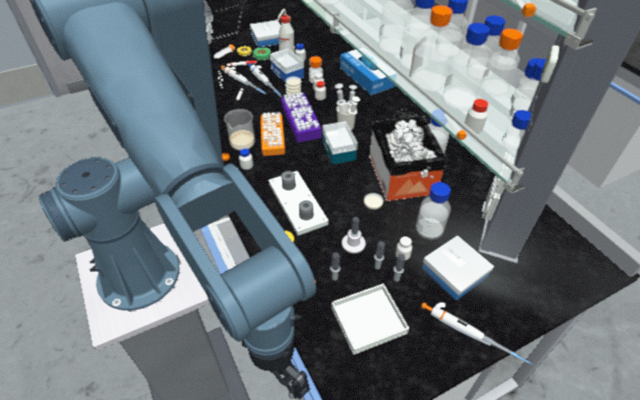

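View pics/top0.png

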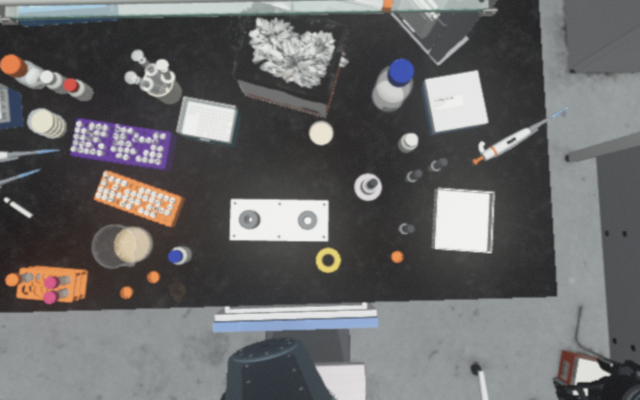

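View pics/wrist0.png

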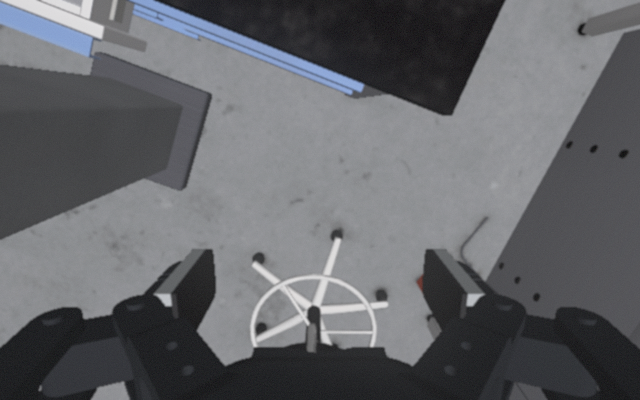

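The top view shows the block around (279,220) with adapters at (249,219) and (307,219). The leftmost gauge, in its stand, is at (369,186), the tray is at (463,220), and the tape roll is at (328,260). Lookalike gauges stand at (414,175), (438,164) and (406,229).

```bash
cat > h.py <<'E'
import numpy as np,cv2
np.set_printoptions(precision=4,suppress=True)
def ray(m,uv):
    f=200/np.tan(np.radians(m['fovy']/2)); T=np.array(m['world_from_camera'])
    d=np.array([(uv[0]-m['cx'])/f,(uv[1]-m['cy'])/f,1.0]); return T[:3,3],T[:3,:3]@d
def onz(m,uv,z):
    o,d=ray(m,uv); return o+d*(z-o[2])/d[2]
def proj(m,p):
    f=200/np.tan(np.radians(m['fovy']/2)); T=np.array(m['world_from_camera'])
    c=T[:3,:3].T@(np.array(p)-T[:3,3]); return np.array([m['cx']+f*c[0]/c[2],m['cy']+f*c[1]/c[2]])
E
python3 - <<'E'
from h import *
from workcell import bot
m=bot.camera_model("top"); im=cv2.imread("pics/top0.png"); g=cv2.cvtColor(im,cv2.COLOR_BGR2GRAY)
_,w=cv2.threshold(g,170,255,0)
cs,_=cv2.findContours(w,cv2.RETR_EXTERNAL,2)
for c in cs:
    a=cv2.contourArea(c)
    if a<200: continue
    r=cv2.minAreaRect(c)
    if 200<r[0][0]<500 and r[0][1]>120:
        print(a,r, onz(m,r[0],0.02),onz(m,r[0],0.028), [onz(m,p,0.02)[:2].round(4).tolist() for p in cv2.boxPoints(r)])
for n,(u,v) in dict(L=(249,219),R=(307,219),tape=(328,260)).items(): print(n,onz(m,(u,v),0.063))
print(onz(m,(369,186),0.115),onz(m,(369,186),0.0))
cv2.imwrite("pics/c1.png",cv2.resize(im[140:280,220:500],None,fx=2.8,fy=2.8,interpolation=3))
s=cv2.imread("pics/scene0.png");cv2.imwrite("pics/c2.png",cv2.resize(s[160:360,240:480],None,fx=3,fy=3,interpolation=3))
E
```

```text
1327.0 ((340.5, 382.0), (34.0, 49.0), 90.0) [ 0.1159 -0.0984  0.02  ] [ 0.1189 -0.098   0.028 ] [[0.1576, -0.0404], [0.1541, -0.1587], [0.0744, -0.1562], [0.078, -0.0385]]
1615.5 ((295.3708801269531, 311.5767822265625), (13.257122993469238, 163.04730224609375), 88.32760620117188) [0.2858 0.0066 0.02  ] [0.2874 0.0062 0.028 ] [[0.3015, 0.2044], [0.3019, -0.192], [0.2701, -0.1919], [0.2699, 0.2037]]
403.0 ((328.0, 259.5), (23.0, 22.0), 90.0) [ 0.4094 -0.076   0.02  ] [ 0.41   -0.0758  0.028 ] [[0.4381, -0.0497], [0.4367, -0.1038], [0.3807, -0.1022], [0.3821, -0.0483]]
3880.5 ((278.5, 219.5), (41.0, 97.0), 90.0) [0.5104 0.0435 0.02  ] [0.5103 0.0427 0.028 ] [[0.564, 0.1621], [0.5581, -0.0774], [0.457, -0.0748], [0.4632, 0.1632]]
3057.0 ((463.6491394042969, 220.16575622558594), (55.975154876708984, 61.12592315673828), 3.012787342071533) [ 0.4973 -0.4149  0.02  ] [ 0.4973 -0.412   0.028 ] [[0.4277, -0.3383], [0.5785, -0.3528], [0.5678, -0.4924], [0.4168, -0.4764]]
504.0 ((367.5, 186.5), (25.0, 25.0), 90.0) [ 0.5868 -0.1789  0.02  ] [ 0.5861 -0.1779  0.028 ] [[0.6188, -0.1487], [0.6173, -0.2111], [0.5549, -0.2089], [0.5565, -0.1468]]
376.0 ((320.5000305175781, 133.00003051757812), (21.920310974121094, 21.92030906677246), 45.0) [ 0.7241 -0.0654  0.02  ] [ 0.7223 -0.0653  0.028 ] [[0.725, -0.0267], [0.7635, -0.0664], [0.7232, -0.1043], [0.6849, -0.0645]]
1605.0 ((207.7204132080078, 120.75392150878906), (49.74240493774414, 34.29468536376953), 10.885526657104492) [0.7613 0.2156 0.02  ] [0.7592 0.2135 0.028 ] [[0.7321, 0.2845], [0.8173, 0.2681], [0.7907, 0.1463], [0.7057, 0.1634]]
L [0.5125 0.109  0.063 ]
R [ 0.5091 -0.0277  0.063 ]
tape [ 0.4116 -0.0748  0.063 ]
[ 0.5789 -0.1703  0.115 ] [ 0.5899 -0.1853  0.    ]
```

View pics/c1.png

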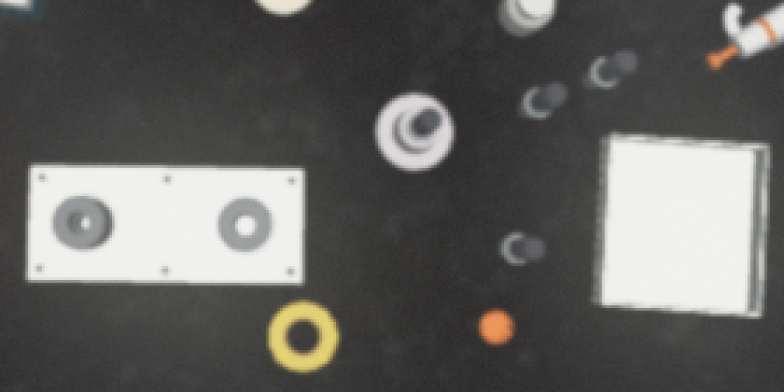

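View pics/c2.png

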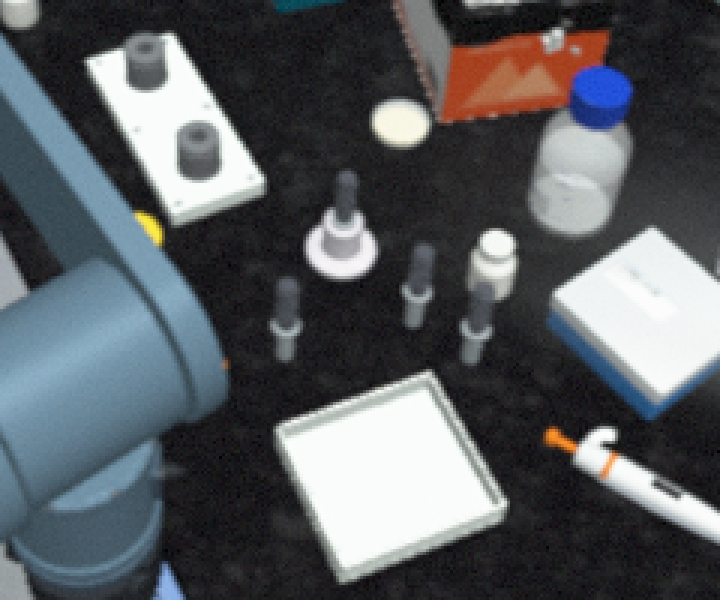

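```bash
python3 - <<'E'
from h import *
from workcell import bot
m=bot.camera_model("top")
k=lambda u,v:(220+(u-.9)/2.8,140+(v-.9)/2.8)
print("handle top",onz(m,k(428,121),.115),"foot",onz(m,k(415,132),.005))
print("adL",onz(m,k(83,223),.063),"adR",onz(m,k(245,224),.063))
for n,p in dict(l1=(553,95),l2=(625,62),l3=(534,247)).items(): print(n,onz(m,k(*p),.111))
print("bottle",onz(m,k(535,8),.068),"cap",onz(m,k(496,327),.011))
E
```

```text
handle top [ 0.5857 -0.1785  0.115 ] foot [ 0.5874 -0.1817  0.005 ]
adL [0.5117 0.1083 0.063 ] adR [ 0.5074 -0.0281  0.063 ]
l1 [ 0.6049 -0.2814  0.111 ]
l2 [ 0.6305 -0.3413  0.111 ]
l3 [ 0.4823 -0.2611  0.111 ]
bottle [ 0.6852 -0.2797  0.068 ] cap [ 0.4116 -0.2472  0.011 ]
```

Request:
{"api": "servo_tool", "payload": {"deltas": [[85,15,25,10,0,0,-2],[85,25,33,10,0,0,-2],[85,30,35,10,0,0,-2],[85,30,35,10,0,0,-2],[85,30,35,10,0,0,-2],[85,30,35,10,0,0,-2],[85,30,35,0,0,0,-2],[85,30,35,0,0,0,-2],[85,30,35,0,0,0,-2],[85,30,35,0,0,0,-2.6],[85,30,20,0,0,0,0],[85,15,5,0,0,0,0],[85,0,0,0,0,0,0],[85,0,0,0,0,0,0]]}}

```text
time_s: 1.9
position: [0.5267, -0.1759, 0.2636]
ee_rot: [[-0.001, -0.001, -1.0], [0.0, -1.0, 0.001], [-1.0, -0.0, 0.001]]
wrist_force: [-0.2, -0.2, -0.3]
grip_width: 0.085
```

```bash
cat > w.py <<'E'
from h import *
from workcell import bot
import sys
def shot(name):
    o=bot.get_obs(); m=bot.camera_model("wrist"); im=bot.read_camera("wrist")
    cv2.imwrite(f"pics/{name}.png",im); np.save(f"pics/{name}.npy",m,allow_pickle=True)
    print(o['time_s'],o['position'],o['wrist_force'],o['grip_width']); return o,m,im
E
python3 - <<'E'
from w import *
o,m,im=shot("w1"); print(m); print(proj(m,(.586,-.179,.115)),proj(m,(.586,-.179,.054)))
E
```

```text
1.9 [ 0.5267 -0.1759  0.2636] [-0.2192 -0.2156 -0.2896] 0.08504323523944132
{'fovy': 60.039385418374074, 'cx': 318.7232025258068, 'cy': 196.32046208614264, 'world_from_camera': array([[-0.    , -0.9651, -0.2618,  0.5921],
       [-1.    ,  0.0001, -0.0004, -0.1753],
       [ 0.0004,  0.2618, -0.9651,  0.4326],
       [ 0.    ,  0.    ,  0.    ,  1.    ]])}
[322.7015 109.5769] [322.0403 108.4328]
```

View pics/w1.png

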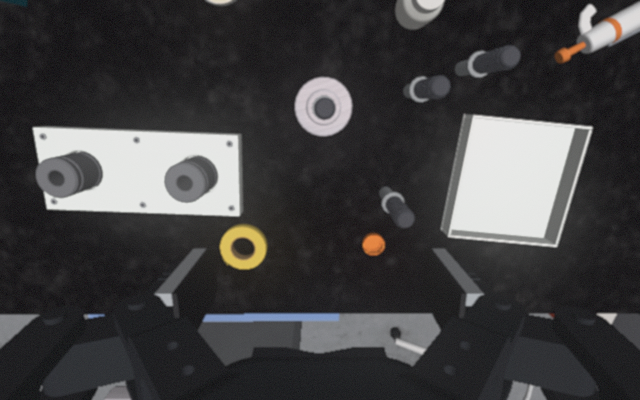

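The wrist view shows the gauge from straight above at (324,107), the adapter tops at (58,178) and (186,181), and the tray at (517,180).

```bash
python3 - <<'E'
from h import *
m=np.load("pics/w1.npy",allow_pickle=True).item(); im=cv2.imread("pics/w1.png"); g=cv2.cvtColor(im,cv2.COLOR_BGR2GRAY)
# stand
r=g[70:145,285:365]; _,w=cv2.threshold(r,130,255,0); cs,_=cv2.findContours(w,0,2); c=max(cs,key=cv2.contourArea); e=cv2.fitEllipse(c); print("foot",e)
p=np.array(e[0])+[285,70]; print(onz(m,p,.006))
w2=((r<100).astype(np.uint8)*255); cv2.drawContours(w2b:=np.zeros_like(w2),[c],-1,255,-1); w2=cv2.bitwise_and(w2,cv2.erode(w2b,np.ones((9,9))))
cs,_=cv2.findContours(w2,0,2); c=max(cs,key=cv2.contourArea); e=cv2.fitEllipse(c); p=np.array(e[0])+[285,70]; print("handle",e,p,onz(m,p,.115),onz(m,p,.09))
cv2.imwrite("pics/c3.png",cv2.resize(im[60:260,20:260],None,fx=3.3,fy=2.9 and 3.3,interpolation=3)[:600])
E
```

```text
foot ((38.0817756652832, 36.13572692871094), (56.17155456542969, 58.01848220825195), 4.426860332489014)
[ 0.5879 -0.1807  0.006 ]
handle ((39.05883026123047, 38.12974548339844), (19.42441177368164, 20.232603073120117), 5.71718168258667) [324.0588 108.1297] [ 0.5872 -0.1802  0.115 ] [ 0.5869 -0.1806  0.09  ]
```

View pics/c3.png

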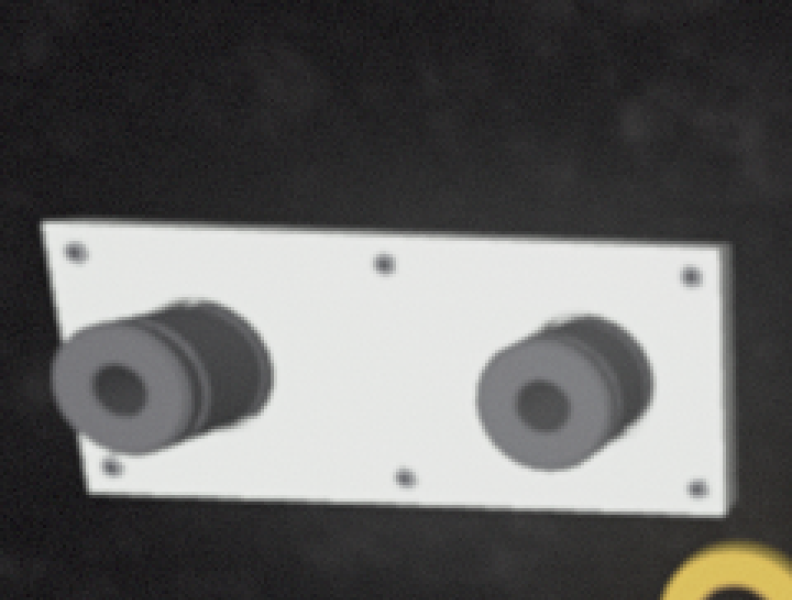

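Request:
{"api": "servo_tool", "payload": {"deltas": [[50,10,-1,0,0,0,0],[50,20,-2,-10,0,0,0],[50,20,-1,-20,0,0,0],[50,10.3,-0.3,-20,0,0,0],[50,0,0,-20,0,0,0],[50,0,0,-25,0,0,0],[50,0,0,-25,0,0,0],[50,0,0,-25,0,0,0],[50,0,0,-20,0,0,0],[50,0,0,-12,0,0,0],[50,0,0,-3,0,0,0],[50,0,0,0,0,0,0],[50,0,0,0,0,0,0]], "squeeze": 40}}

```text
time_s: 3.58
position: [0.5885, -0.1798, 0.0849]
ee_rot: [[0.002, 0.0, -1.0], [-0.001, -1.0, -0.0], [-1.0, 0.001, -0.002]]
wrist_force: [1.0, 0.5, -0.0]
grip_width: 0.05
```

```bash
python3 - <<'E'
from w import *
shot("w2")
E
```

```text
3.575 [ 0.5885 -0.1798  0.0849] [ 0.9532  0.5323 -0.01  ] 0.04999805784371009
```

View pics/w2.png

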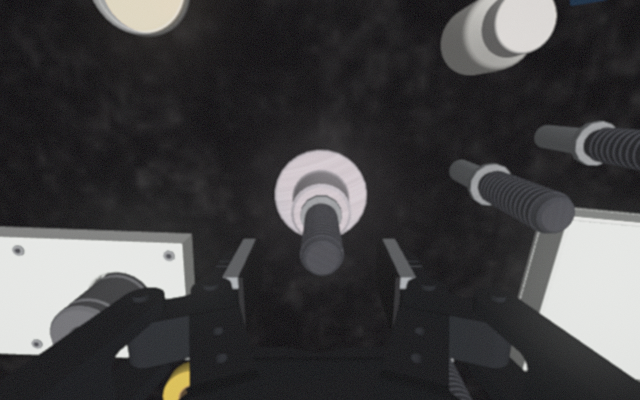

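The gauge handle (322,255) is centred between the open pads, so I'll shift 1.5 mm in x and close.

Request:
{"api": "servo_tool", "payload": {"deltas": [[50,-1.5,0,0,0,0,0],[15,0,0,0,0,0,0],[15,0,0,0,0,0,0],[15,0,0,0,0,0,0],[15,0,0,0,0,0,0],[15,0,0,0,0,0,0]], "squeeze": 60}}

```text
time_s: 4.38
position: [0.5865, -0.1797, 0.0842]
ee_rot: [[0.001, 0.0, -1.0], [-0.0, -1.0, -0.0], [-1.0, 0.0, -0.001]]
wrist_force: [0.7, -1.0, 3.6]
grip_width: 0.0159
```

```bash
python3 - <<'E'
from w import *
shot("w3")
E
```

```text
4.375 [ 0.5865 -0.1797  0.0842] [ 0.7369 -0.9967  3.5767] 0.015948293619373107
```

View pics/w3.png

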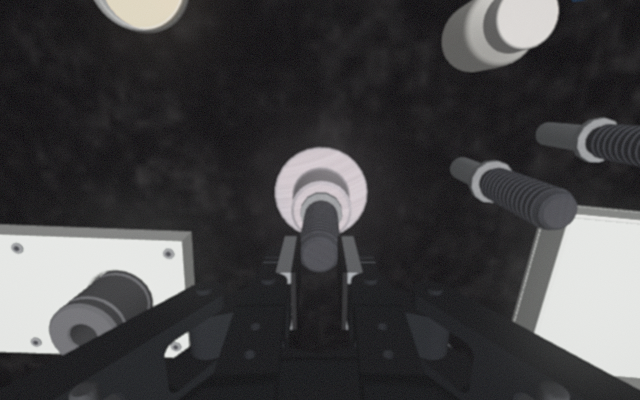

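Request:
{"api": "servo_tool", "payload": {"deltas": [[8,0,0,0,0,0,0],[8,0,0,0,0,0,0],[8,0,0,0,0,0,0]]}}

```text
time_s: 4.8
position: [0.5865, -0.1797, 0.0843]
ee_rot: [[0.001, 0.0, -1.0], [-0.0, -1.0, -0.0], [-1.0, 0.0, -0.001]]
wrist_force: [-0.5, -1.0, 5.2]
grip_width: 0.0153
```

```bash
python3 - <<'E'
from w import *
o,m,im=shot("w4")
cv2.imwrite("pics/w4c.png",cv2.resize(im[130:360,220:420],None,fx=2.6,fy=2.6,interpolation=3))
E
```

```text
4.8 [ 0.5865 -0.1797  0.0843] [-0.5335 -0.9786  5.1971] 0.015292017869177856
```

View pics/w4c.png

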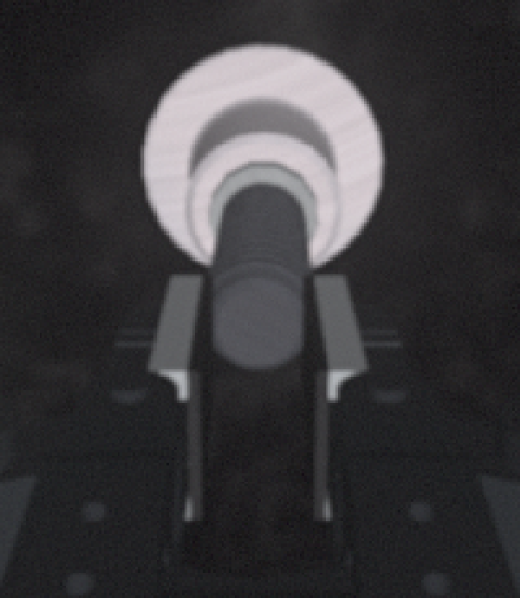

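The grip stops at 15.3 mm on the handle, and the pads hold both sides. Next I lift and move so the camera is above the right adapter.

Request:
{"api": "servo_tool", "payload": {"deltas": [[8,0,0,3,0,0,0],[8,0,0,8,0,0,0],[8,0,0,15,0,0,0],[8,0,0,20,0,0,0],[8,0,0,25,0,0,0],[8,0,0,25,0,0,0],[8,0,0,20,0,0,0],[8,-5,5,10,0,0,0],[8,-15,16,1.7,0,0,0],[8,-25,25,0,0,0,0],[8,-30,32,0,0,0,0],[8,-30,32,0,0,0,0],[8,-23,25,0,0,0,0],[8,-12,13,0,0,0,0],[8,-3.5,4,0,0,0,0],[8,0,0,0,0,0,0],[8,0,0,0,0,0,0]]}}

```text
time_s: 6.98
position: [0.4434, -0.0282, 0.2116]
ee_rot: [[0.0, -0.0, -1.0], [-0.0, -1.0, 0.0], [-1.0, 0.0, -0.0]]
wrist_force: [0.5, 0.5, -1.2]
grip_width: 0.015
```

```bash
python3 - <<'E'
from w import *
shot("w5")
E
```

```text
6.975 [ 0.4434 -0.0282  0.2116] [ 0.5062  0.4778 -1.1734] 0.015007712286041863
```

Request:
{"api": "servo_tool", "payload": {"deltas": [[8,0,8,0,0,0,0],[8,1,20,0,0,0,0],[8,1,30,0,0,0,0],[8,1,30,0,0,0,0],[8,1,25,0,0,0,0],[8,0,15,0,0,0,0],[8,0,8,0,0,0,0],[8,0,0,0,0,0,0],[8,0,0,0,0,0,0]]}}

```text
time_s: 8.15
position: [0.4468, 0.1079, 0.2116]
ee_rot: [[-0.0, -0.0, -1.0], [-0.0, -1.0, 0.0], [-1.0, 0.0, 0.0]]
wrist_force: [-0.8, -0.4, -1.7]
grip_width: 0.0148
```

```bash
python3 - <<'E'
from w import *
shot("w6")
s=bot.read_camera("scene"); cv2.imwrite("pics/s6.png",s)
a=cv2.imread("pics/w5.png")[:300]; b=cv2.imread("pics/w6.png")[:300]
cv2.imwrite("pics/w56.png",np.vstack([a,b]))
E
```

```text
8.15 [0.4468 0.1079 0.2116] [-0.8005 -0.3951 -1.6867] 0.014797153779094336
```

View pics/w56.png

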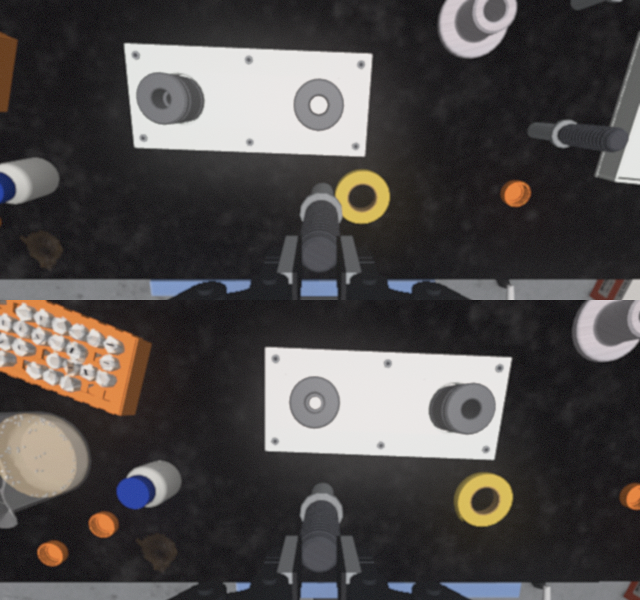

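View pics/s6.png

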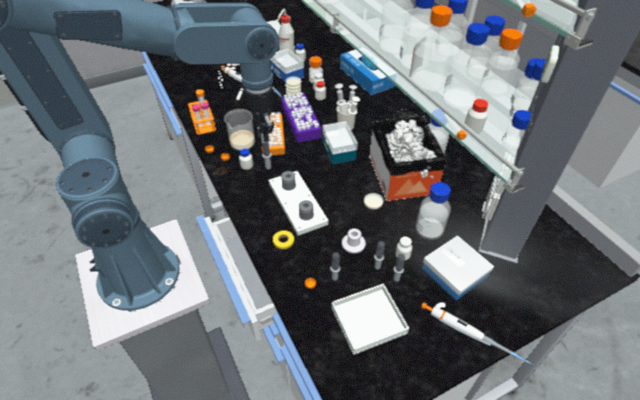

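Both adapters show from above: right at (318,105) with an open bore, left at (315,102) in the second picture with a step visible in its bore. The gauge hangs from (320,251) to (322,187).

```bash
cat > meas.py <<'E'
from h import *
def run(n,uv,z=.063):
    m=np.load(f"pics/{n}.npy",allow_pickle=True).item(); im=cv2.imread(f"pics/{n}.png"); g=cv2.cvtColor(im,cv2.COLOR_BGR2GRAY)
    u,v=map(int,uv); r=g[v-38:v+38,u-38:u+38]
    w=(r<170).astype(np.uint8)*255
    cs,_=cv2.findContours(w,cv2.RETR_EXTERNAL,cv2.CHAIN_APPROX_NONE); c=[c for c in cs if cv2.pointPolygonTest(c,(38,38),False)>0][0]
    e=cv2.fitEllipse(c); p=np.array(e[0])+[u-38,v-38]; print(n,"outer",np.round(e,2) if 0 else e,p,onz(m,p,z))
    w=(r>150).astype(np.uint8)*255; w[:,:25]=0;w[:,51:]=0;w[:25]=0;w[51:]=0
    cs,_=cv2.findContours(w,0,cv2.CHAIN_APPROX_NONE); c=max(cs,key=cv2.contourArea); e=cv2.fitEllipse(c); p=np.array(e[0])+[u-38,v-38]; print("  bore",e,p,onz(m,p,z),onz(m,p,.03))
    return m
E
python3 - <<'E'
from meas import *
m=run("w5",(318,105)); m=run("w6",(315,102))
t=np.array([0.4468,0.1079,0.2116]); print(proj(m,t+[0,0,.031]),proj(m,t+[0,0,-.080]),proj(m,t+[0,0,-.034]))
im=cv2.imread("pics/w6.png"); cv2.imwrite("pics/c6.png",cv2.resize(im[170:290,250:390],None,fx=5,fy=5,interpolation=3))
cv2.imwrite("pics/c6b.png",cv2.resize(im[60:150,260:370],None,fx=6,fy=6,interpolation=3))
E
```

```text
w5 outer ((38.26901626586914, 37.33422088623047), (49.379241943359375, 51.31992721557617), 1.9669034481048584) [318.269  104.3342] [ 0.5073 -0.0273  0.063 ]
  bore ((38.336971282958984, 37.48170471191406), (16.910066604614258, 17.34688377380371), 179.219970703125) [318.337  104.4817] [ 0.5072 -0.0273  0.063 ] [ 0.5071 -0.0273  0.03  ]
w6 outer ((37.14393997192383, 37.94771194458008), (49.76556396484375, 51.62915802001953), 179.0919189453125) [314.1439 101.9477] [0.5128 0.1125 0.063 ]
  bore ((38.0782470703125, 38.44415283203125), (12.382848739624023, 13.018817901611328), 1.6099934577941895) [315.0782 102.4442] [0.5124 0.1117 0.063 ] [0.5124 0.112  0.03  ]
[320.2135 258.6797] [319.4877 193.7792] [319.6999 212.7524]
```

View pics/c6.png

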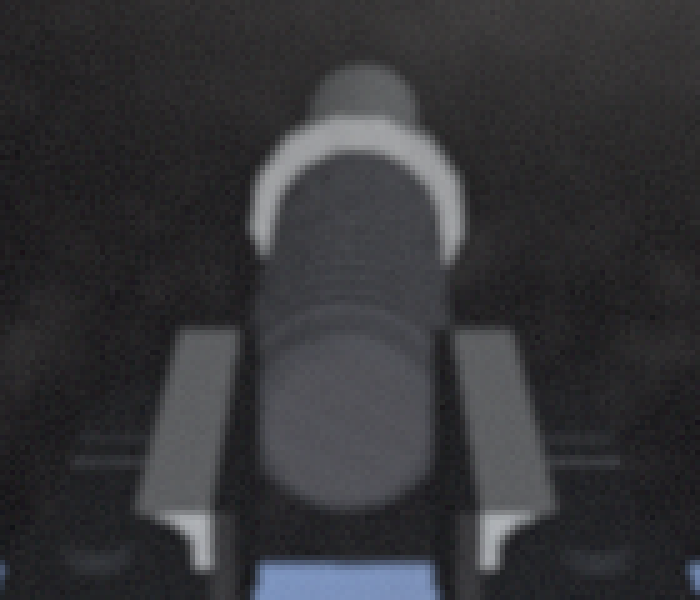

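View pics/c6b.png

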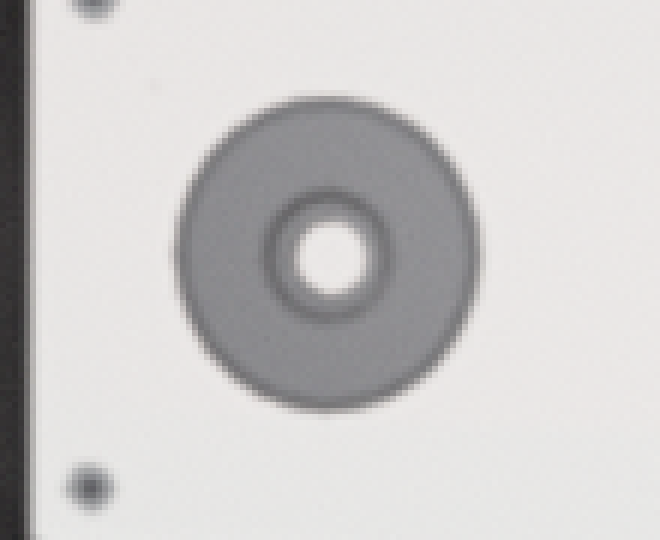

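Request:
{"api": "servo_tool", "payload": {"deltas": [[8,8,0.4,0,0,0,0],[8,16,1,0,0,0,0],[8,20,1,-5,0,0,0],[8,15,1,-13,0,0,0],[8,6.1,1,-18,0,0,0],[8,0,0,-15,0,0,0],[8,0,0,-8,0,0,0],[8,0,0,-4,0,0,0],[8,0,0,0,0,0,0],[8,0,0,0,0,0,0]]}}

```text
time_s: 9.5
position: [0.5122, 0.1129, 0.1493]
ee_rot: [[0.001, 0.0, -1.0], [0.0, -1.0, -0.0], [-1.0, -0.0, -0.001]]
wrist_force: [-0.8, 0.3, -1.5]
grip_width: 0.0155
```

```bash
python3 - <<'E'
from w import *
o,m,im=shot("w7")
cv2.imwrite("pics/w7c.png",cv2.resize(im[150:300,240:400],None,fx=4,fy=4,interpolation=3))
s=bot.read_camera("scene");cv2.imwrite("pics/s7c.png",cv2.resize(s[100:240,220:360],None,fx=4,fy=4,interpolation=3))
E
```

```text
9.5 [0.5122 0.1129 0.1493] [-0.7885  0.3313 -1.5311] 0.015453999953213891
```

View pics/w7c.png

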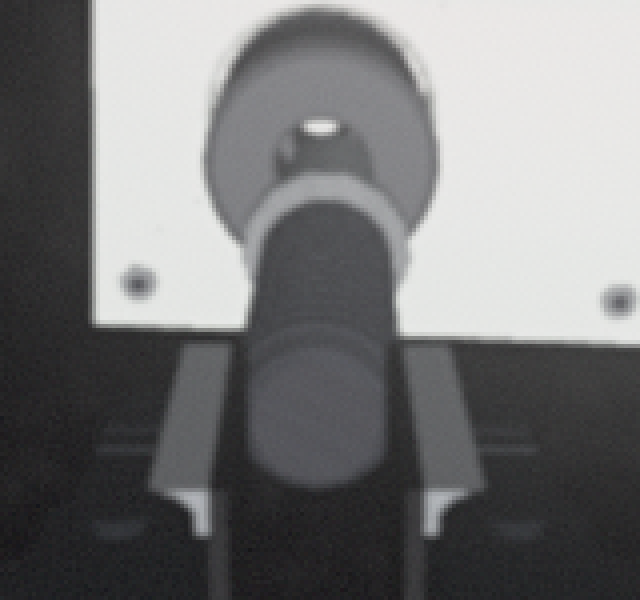

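View pics/s7c.png

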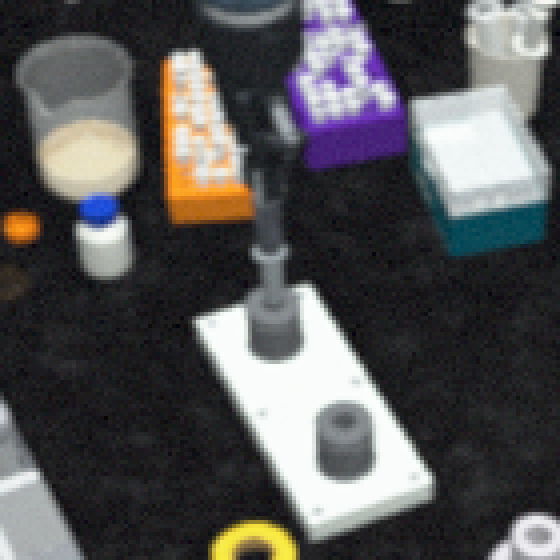

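```bash
python3 - <<'E'
import cv2,numpy as np
im=cv2.imread("pics/w7.png"); c=im[150:215,285:355].astype(float)
c=np.clip((c-40)*2.0,0,255).astype(np.uint8)
cv2.imwrite("pics/w7d.png",cv2.resize(c,None,fx=9,fy=9,interpolation=3))
E
```

```text
(no output)
```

View pics/w7d.png

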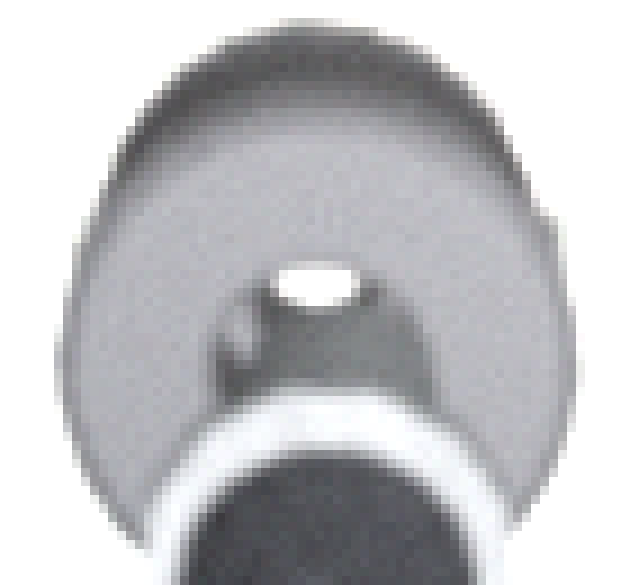

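```bash
python3 - <<'E'
from h import *
m=np.load("pics/w7.npy",allow_pickle=True).item()
k=lambda p:(np.array(p)-[285,150])*9+4
for z in (.063,.008): print(k(proj(m,(.5128,.1125,z))))
t=np.array([.5122,.1129,.069])
print("foot",k(proj(m,t)),k(proj(m,t+[.0065,0,0])),k(proj(m,t+[.010,0,0])))
print("bore edges",k(proj(m,(.5128+.00875,.1125,.063))),k(proj(m,(.5128-.00875,.1125,.063))),k(proj(m,(.5128+.023,.1125,.063))))
E
```

```text
[319.0363 373.6361]
[316.8691 241.0054]
foot [314.4782 398.43  ] [314.6021 321.9194] [314.6695 280.3021]
bore edges [319.2395 272.4189] [318.8365 473.1221] [319.5781 103.7554]
```

The pin is about 2.2 mm too far toward -y and 0.7 mm too far in +x relative to the bore (pin centre about 344 against the disc's 317 in the zoom). I'll correct that and look again.

Request:
{"api": "servo_tool", "payload": {"deltas": [[8,-0.7,2.2,0,0,0,0],[8,0,0,0,0,0,0],[8,0,0,0,0,0,0]]}}

```text
time_s: 9.98
position: [0.5112, 0.1152, 0.1486]
ee_rot: [[0.0, 0.0, -1.0], [-0.0, -1.0, -0.0], [-1.0, 0.0, -0.0]]
wrist_force: [-0.6, -0.5, -1.1]
grip_width: 0.0151
```

```bash
python3 - <<'E'
from w import *
o,m,im=shot("w8")
c=im[150:215,285:355].astype(float)
c=np.clip((c-40)*2.0,0,255).astype(np.uint8)
cv2.imwrite("pics/w8d.png",cv2.resize(c,None,fx=9,fy=9,interpolation=3))
s=bot.read_camera("scene");cv2.imwrite("pics/s8.png",s);cv2.imwrite("pics/s8c.png",cv2.resize(s[130:195,250:330],None,fx=9,fy=9,interpolation=3))
E
```

```text
9.975 [0.5112 0.1152 0.1486] [-0.6475 -0.4897 -1.0697] 0.015109463059087056
```

View pics/w8d.png

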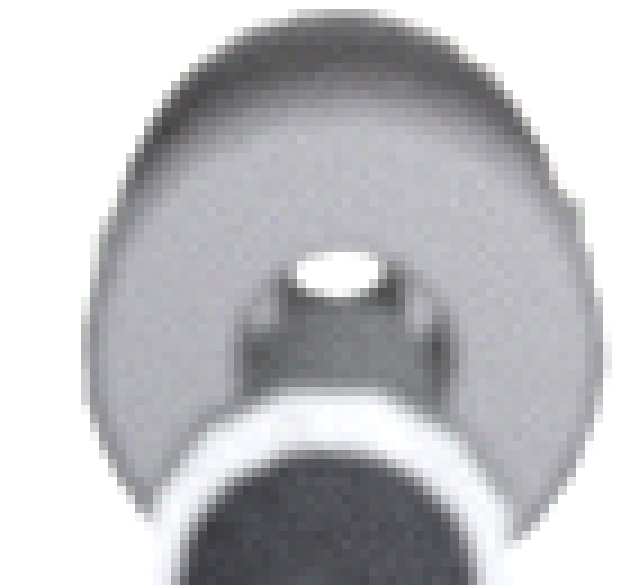

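View pics/s8c.png

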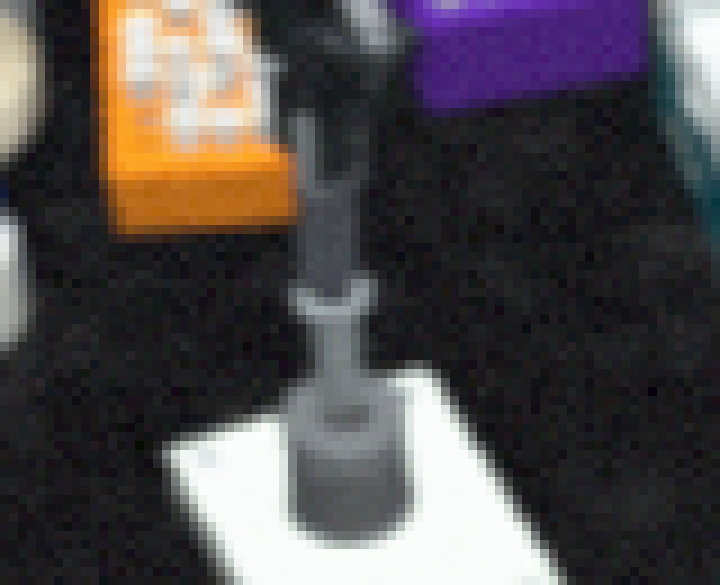

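The pin is now centred in y on the bore (346 against 345 in the zoom), so I'll lower it slowly and watch the force.

Request:
{"api": "servo_tool", "payload": {"deltas": [[8,-0.4,0,-1,0,0,0],[8,0,0,-1.5,0,0,0],[8,0,0,-1.5,0,0,0],[8,0,0,-1,0,0,0],[8,0,0,-1,0,0,0],[8,0,0,-0.7,0,0,0],[8,0,0,-0.7,0,0,0]]}}

```text
time_s: 10.95
position: [0.5108, 0.1151, 0.1412]
ee_rot: [[0.0, 0.0, -1.0], [0.0, -1.0, -0.0], [-1.0, -0.0, -0.0]]
wrist_force: [-0.3, 0.2, -0.8]
grip_width: 0.0153
```

Request:
{"api": "servo_tool", "payload": {"deltas": [[8,0,0,-1,0,0,0],[8,0,0,-1,0,0,0],[8,0,0,-1,0,0,0],[8,0,0,-1,0,0,0],[8,0,0,-1,0,0,0]]}}

```text
time_s: 11.58
position: [0.5107, 0.1151, 0.1361]
ee_rot: [[-0.0, 0.0, -1.0], [0.0, -1.0, -0.0], [-1.0, -0.0, 0.0]]
wrist_force: [0.0, 0.4, -1.0]
grip_width: 0.0153
```

Request:
{"api": "servo_tool", "payload": {"deltas": [[8,0,0,-2,0,0,0],[8,0,0,-2,0,0,0],[8,0,0,-2,0,0,0],[8,0,0,-2,0,0,0],[8,0,0,-2,0,0,0],[8,0,0,-2,0,0,0],[8,0,0,-2,0,0,0]]}}

```text
time_s: 12.45
position: [0.5108, 0.1151, 0.1221]
ee_rot: [[0.0, 0.0, -1.0], [-0.0, -1.0, -0.0], [-1.0, 0.0, -0.0]]
wrist_force: [-0.3, -0.4, -0.7]
grip_width: 0.0152
```

Request:
{"api": "servo_tool", "payload": {"deltas": [[8,0,0,-1,0,0,0],[8,0,0,-0.6,0,0,0],[8,0,0,-0.6,0,0,0],[8,0,0,-0.4,0,0,0],[8,0,0,0,0,0,0]]}}

```text
time_s: 13.08
position: [0.5108, 0.1151, 0.1196]
ee_rot: [[0.0, 0.0, -1.0], [-0.0, -1.0, -0.0], [-1.0, 0.0, -0.0]]
wrist_force: [-0.3, -0.5, -0.4]
grip_width: 0.015
```

Now 0.4 mm steps down to the expected step at about 0.118.

Request:
{"api": "servo_tool", "payload": {"deltas": [[8,0,0,-0.4,0,0,0],[8,0,0,-0.4,0,0,0],[8,0,0,-0.3,0,0,0],[8,0,0,0,0,0,0]]}}

```text
time_s: 13.58
position: [0.5107, 0.1151, 0.1184]
ee_rot: [[-0.0, 0.0, -1.0], [-0.0, -1.0, -0.0], [-1.0, 0.0, 0.0]]
wrist_force: [0.1, -1.3, -1.0]
grip_width: 0.015
```

Request:
{"api": "servo_tool", "payload": {"deltas": [[8,0,0,-0.3,0,0,0],[8,0,0,-0.3,0,0,0],[8,0,0,0,0,0,0]]}}

```text
time_s: 13.95
position: [0.511, 0.1151, 0.1181]
ee_rot: [[0.0, 0.0, -1.0], [-0.0, -1.0, -0.0], [-1.0, 0.0, -0.0]]
wrist_force: [0.0, -0.0, 1.1]
grip_width: 0.015
```

Request:
{"api": "servo_tool", "payload": {"deltas": [[8,0,0,-0.3,0,0,0],[8,0,0,0,0,0,0]]}}

```text
time_s: 14.2
position: [0.5111, 0.1151, 0.118]
ee_rot: [[0.001, 0.0, -1.0], [0.0, -1.0, -0.0], [-1.0, -0.0, -0.001]]
wrist_force: [0.2, -1.3, 3.1]
grip_width: 0.0153
```

Request:
{"api": "servo_tool", "payload": {"deltas": [[8,0,0,-0.3,0,0,0],[8,0,0,0,0,0,0]]}}

```text
time_s: 14.45
position: [0.5113, 0.1151, 0.1179]
ee_rot: [[0.001, 0.0, -1.0], [0.0, -1.0, -0.0], [-1.0, -0.0, -0.001]]
wrist_force: [-0.1, 0.0, 5.2]
grip_width: 0.015
```

The pin is stopped 25 mm deep (TCP z 0.118, force rising to 5 N), so the left adapter is the shrunken one. I'll withdraw and go over the right adapter.

Request:
{"api": "servo_tool", "payload": {"deltas": [[8,0,0,2,0,0,0],[8,0,0,5,0,0,0],[8,0,0,8,0,0,0],[8,0,0,10,0,0,0],[8,0,0,8,0,0,0],[8,0,0,3,0,0,0],[8,0,-5,0,0,0,0],[8,-0.5,-15,0,0,0,0],[8,-1,-25,0,0,0,0],[8,-1,-30,0,0,0,0],[8,-1,-30,0,0,0,0],[8,-1,-20,0,0,0,0],[8,-1,-11,0,0,0,0],[8,0,-3.8,0,0,0,0],[8,0,0,-2,0,0,0],[8,0,0,-2,0,0,0],[8,0,0,-1,0,0,0],[8,0,0,0,0,0,0]]}}

```text
time_s: 16.7
position: [0.5052, -0.0243, 0.1481]
ee_rot: [[-0.0, 0.001, -1.0], [0.0, -1.0, -0.001], [-1.0, -0.0, 0.0]]
wrist_force: [-0.5, -0.2, -1.3]
grip_width: 0.0155
```

```bash
python3 - <<'E'
from w import *
o,m,im=shot("w9")
c=im[150:215,285:355].astype(float)
c=np.clip((c-40)*2.0,0,255).astype(np.uint8)
cv2.imwrite("pics/w9d.png",cv2.resize(c,None,fx=9,fy=9,interpolation=3))
k=lambda p:(np.array(p)-[285,150])*9+4
print(k(proj(m,(.5073,-.0273,.063))),k(proj(m,(o['position'][0],o['position'][1],o['position'][2]-.0803))))
E
```

```text
16.7 [ 0.5052 -0.0243  0.1481] [-0.4938 -0.2328 -1.3064] 0.015490822296454423
[349.9141 357.4266] [314.0618 396.4488]
```

View pics/w9d.png

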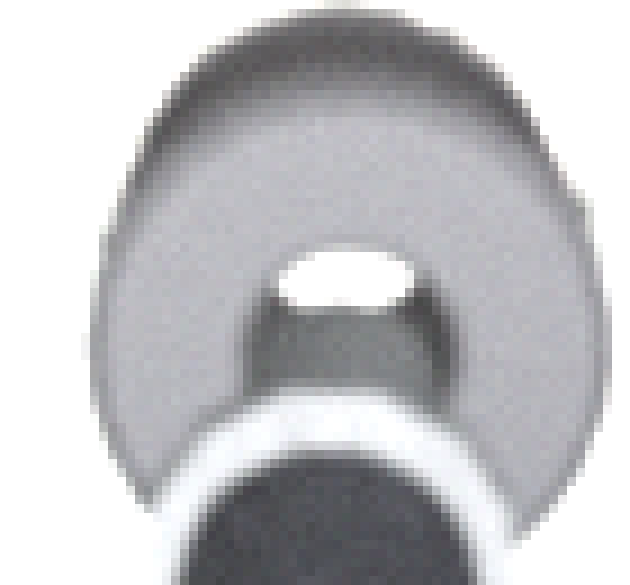

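View pics/w9.png

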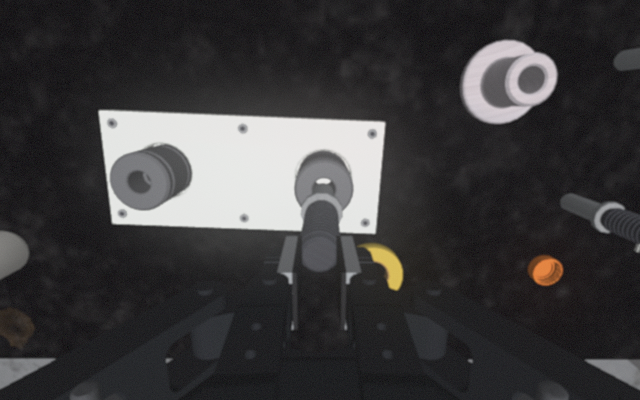

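The pin is over the right bore (346 against 350 in the zoom), so I'll lower it gently.

Request:
{"api": "servo_tool", "payload": {"deltas": [[8,0.1,-0.3,-1,0,0,0],[8,0,0,-1.5,0,0,0],[8,0,0,-1.5,0,0,0],[8,0,0,-1,0,0,0],[8,0,0,-1,0,0,0],[8,0,0,-0.7,0,0,0],[8,0,0,-0.7,0,0,0]]}}

```text
time_s: 17.62
position: [0.5054, -0.025, 0.1409]
ee_rot: [[0.0, 0.0, -1.0], [0.0, -1.0, -0.0], [-1.0, -0.0, -0.0]]
wrist_force: [0.4, -0.3, -0.5]
grip_width: 0.0151
```

Request:
{"api": "servo_tool", "payload": {"deltas": [[8,0,0,-1,0,0,0],[8,0,0,-1,0,0,0],[8,0,0,-1,0,0,0],[8,0,0,-1,0,0,0],[8,0,0,-1,0,0,0]]}}

```text
time_s: 18.25
position: [0.5054, -0.025, 0.1358]
ee_rot: [[-0.0, 0.0, -1.0], [0.0, -1.0, -0.0], [-1.0, -0.0, 0.0]]
wrist_force: [-0.5, 0.6, -1.2]
grip_width: 0.015
```

Request:
{"api": "servo_tool", "payload": {"deltas": [[8,0,0,-2,0,0,0],[8,0,0,-2,0,0,0],[8,0,0,-2,0,0,0],[8,0,0,-2,0,0,0],[8,0,0,-2,0,0,0],[8,0,0,-2,0,0,0],[8,0,0,-2,0,0,0],[8,0,0,-1,0,0,0]]}}

```text
time_s: 19.25
position: [0.5053, -0.025, 0.1207]
ee_rot: [[-0.0, 0.0, -1.0], [0.0, -1.0, -0.0], [-1.0, -0.0, 0.0]]
wrist_force: [0.6, -0.1, -0.4]
grip_width: 0.0149
```

Request:
{"api": "servo_tool", "payload": {"deltas": [[8,0,0,-0.6,0,0,0],[8,0,0,-0.6,0,0,0],[8,0,0,-0.6,0,0,0],[8,0,0,-0.6,0,0,0],[8,0,0,-0.6,0,0,0],[8,0,0,-0.6,0,0,0]]}}

```text
time_s: 20.0
position: [0.5054, -0.025, 0.1173]
ee_rot: [[0.0, 0.0, -1.0], [-0.0, -1.0, -0.0], [-1.0, 0.0, -0.0]]
wrist_force: [0.8, 0.1, -1.2]
grip_width: 0.0147
```

Request:
{"api": "servo_tool", "payload": {"deltas": [[8,0,0,-1.5,0,0,0],[8,0,0,-1.5,0,0,0],[8,0,0,-2,0,0,0],[8,0,0,-2,0,0,0],[8,0,0,-2,0,0,0],[8,0,0,-2,0,0,0],[8,0,0,-2,0,0,0],[8,0,0,-2,0,0,0],[8,0,0,-1.5,0,0,0],[8,0,0,-1,0,0,0],[8,0,0,-0.8,0,0,0]]}}

```text
time_s: 21.38
position: [0.5054, -0.025, 0.099]
ee_rot: [[0.0, 0.0, -1.0], [-0.0, -1.0, -0.0], [-1.0, 0.0, -0.0]]
wrist_force: [0.1, -1.9, -0.5]
grip_width: 0.015
```

Request:
{"api": "servo_tool", "payload": {"deltas": [[8,0,0,-0.5,0,0,0],[8,0,0,-0.5,0,0,0],[8,0,0,0,0,0,0]]}}

```text
time_s: 21.75
position: [0.5053, -0.025, 0.098]
ee_rot: [[-0.0, 0.0, -1.0], [0.0, -1.0, -0.0], [-1.0, -0.0, 0.0]]
wrist_force: [0.2, -0.5, -0.1]
grip_width: 0.0155
```

Request:
{"api": "servo_tool", "payload": {"deltas": [[8,0,0,-0.4,0,0,0],[8,0,0,-0.3,0,0,0],[8,0,0,0,0,0,0]]}}

```text
time_s: 22.12
position: [0.5055, -0.025, 0.0975]
ee_rot: [[0.0, 0.0, -1.0], [-0.0, -1.0, -0.0], [-1.0, 0.0, -0.0]]
wrist_force: [0.4, -1.1, 0.0]
grip_width: 0.0152
```

Request:
{"api": "servo_tool", "payload": {"deltas": [[8,0,0,-0.3,0,0,0],[8,0,0,-0.3,0,0,0],[8,0,0,0,0,0,0]]}}

```text
time_s: 22.5
position: [0.506, -0.0251, 0.0973]
ee_rot: [[0.001, 0.0, -1.0], [-0.0, -1.0, -0.0], [-1.0, 0.0, -0.001]]
wrist_force: [0.8, -1.3, 4.4]
grip_width: 0.015
```

Request:
{"api": "servo_tool", "payload": {"deltas": [[8,0,0,-0.3,0,0,0],[8,0,0,0,0,0,0]]}}

```text
time_s: 22.75
position: [0.5062, -0.0252, 0.0972]
ee_rot: [[0.002, 0.0, -1.0], [-0.0, -1.0, -0.0], [-1.0, 0.0, -0.002]]
wrist_force: [-0.5, -1.3, 7.2]
grip_width: 0.0154
```

```bash
python3 - <<'E'
from w import *
s=bot.read_camera("scene");print(bot.get_obs()['wrist_force']);cv2.imwrite("pics/s10c.png",cv2.resize(s[130:250,240:340],None,fx=5,fy=5,interpolation=3))
E
```

```text
[-0.0307 -1.705   6.7247]
```

View pics/s10c.png

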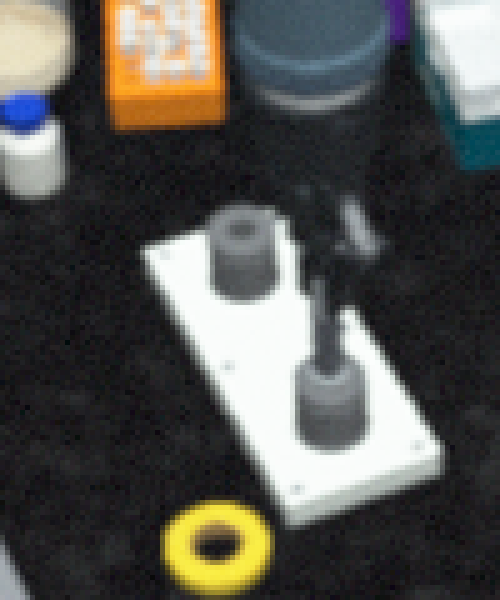

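The gauge is home on the right adapter: it stopped at TCP z 0.0973, 46 mm deep, and the picture shows the collar down on the adapter. I'll ease the load, release it and lift clear.

Request:
{"api": "servo_tool", "payload": {"deltas": [[8,0,0,0.7,0,0,0],[22,0,0,0,0,0,0],[35,0,0,0,0,0,0],[50,0,0,0,0,0,0],[50,0,0,0,0,0,0],[50,0,0,5,0,0,0],[50,0,0,12,0,0,0],[50,0,0,20,0,0,0],[50,0,0,20,0,0,0],[60,0,0,20,0,0,0],[70,0,0,15,0,0,0],[80,0,0,5,0,0,0],[80,0,0,0,0,0,0]]}}

```text
time_s: 24.42
position: [0.5054, -0.025, 0.1942]
ee_rot: [[0.0, 0.0, -1.0], [-0.0, -1.0, -0.0], [-1.0, 0.0, -0.0]]
wrist_force: [-0.9, -0.4, 0.1]
grip_width: 0.0802
```

```bash
python3 - <<'E'
from w import *
o,m,im=shot("w11")
E
```

```text
24.425 [ 0.5054 -0.025   0.1942] [-0.8809 -0.3755  0.0977] 0.0802094816956187
```

View pics/w11.png

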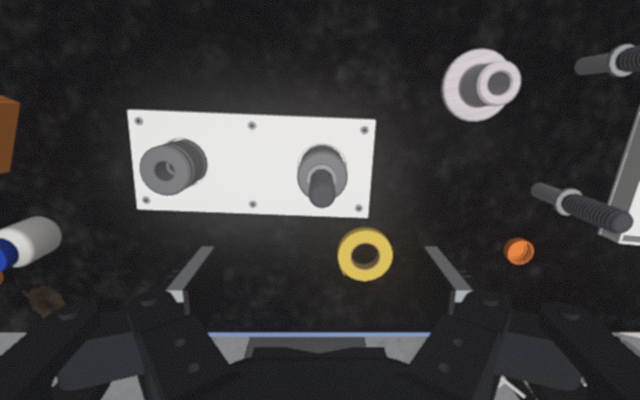

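The gauge stands free in the right adapter (322,180). Next is the left adapter.

Request:
{"api": "servo_tool", "payload": {"deltas": [[80,0,8,0,0,0,0],[80,1,22,0,0,0,0],[80,1.6,30,0,0,0,0],[80,1,30,0,0,0,0],[80,1,25,0,0,0,0],[80,1,17,0,0,0,0],[80,1,8,-10,0,0,0],[80,0,0,-20,0,0,0],[80,0,0,-25,0,0,0],[80,0,0,-25,0,0,0],[80,0,0,-15,0,0,0],[80,0,0,-5,0,0,0],[80,0,0,0,0,0,0]]}}

```text
time_s: 26.1
position: [0.5122, 0.1149, 0.0942]
ee_rot: [[0.0, 0.0, -1.0], [-0.0, -1.0, -0.0], [-1.0, 0.0, -0.0]]
wrist_force: [0.2, 0.3, 0.0]
grip_width: 0.08
```

```bash
python3 - <<'E'
from w import *
o,m,im=shot("w12")
p=o['position']; print(proj(m,(p[0],p[1],.063)))
E
```

```text
26.1 [0.5122 0.1149 0.0942] [0.1971 0.3454 0.0101] 0.07996743121544489
[319.6381 214.0803]
```

View pics/w12.png

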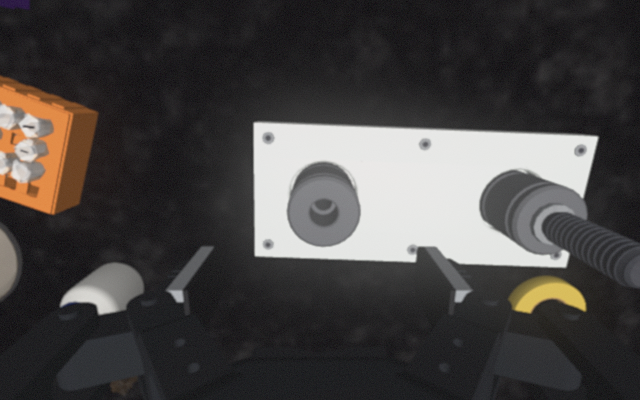

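```bash
python3 - <<'E'
from h import *
from workcell import bot
m=bot.camera_model("top")
print(onz(m,(180,256),.068)); im=cv2.imread("pics/top0.png"); cv2.imwrite("pics/c7.png",cv2.resize(im[180:300,80:340],None,fx=3,fy=3,interpolation=3))
E
```

```text
[0.4303 0.2697 0.068 ]
```

View pics/c7.png

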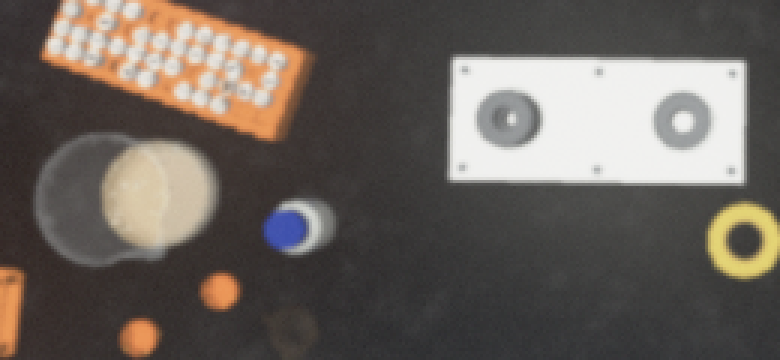

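The vial, near (0.43, 0.27), is well clear. I'll descend, then close.

Request:
{"api": "servo_tool", "payload": {"deltas": [[80,0,0,-8,0,0,0],[80,0,0,-15,0,0,0],[80,0,0,-15,0,0,0],[80,0,0,-12,0,0,0],[80,0,0,-6,0,0,0],[80,0,0,-2,0,0,0],[80,0,0,0,0,0,0],[65,0,0,0,0,0,0],[55,0,0,0,0,0,0],[48,0,0,0,0,0,0],[44,0,0,0,0,0,0],[40,0,0,0,0,0,0],[36,0,0,0,0,0,0],[36,0,0,0,0,0,0]], "squeeze": 30}}

```text
time_s: 27.9
position: [0.512, 0.115, 0.0361]
ee_rot: [[0.0, 0.0, -1.0], [-0.0, -1.0, -0.0], [-1.0, 0.0, -0.0]]
wrist_force: [0.4, 0.5, 0.8]
grip_width: 0.036
```

```bash
python3 - <<'E'
from w import *
o,m,im=shot("w13")
E
```

```text
27.9 [0.512  0.115  0.0361] [0.3868 0.494  0.7616] 0.0360352199158583
```

View pics/w13.png

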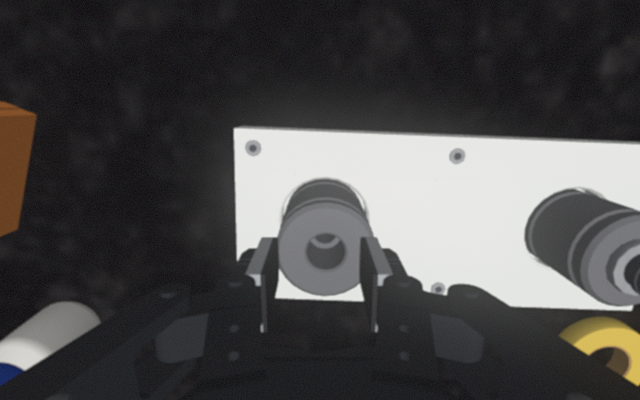

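Request:
{"api": "servo_tool", "payload": {"deltas": [[30,0,0,0,0,0,0],[25,0,0,0,0,0,0],[25,0,0,0,0,0,0],[25,0,0,0,0,0,0]], "squeeze": 30}}

```text
time_s: 28.45
position: [0.512, 0.115, 0.0361]
ee_rot: [[0.0, 0.0, -1.0], [0.0, -1.0, -0.0], [-1.0, -0.0, -0.0]]
wrist_force: [0.5, 1.1, -0.3]
grip_width: 0.0246
```

```bash
python3 - <<'E'
from w import *
o,m,im=shot("w14")
cv2.imwrite("pics/w14c.png",cv2.resize(im[160:360,220:420],None,fx=3,fy=3,interpolation=3))
E
```

```text
28.45 [0.512  0.115  0.0361] [ 0.5196  1.1027 -0.3128] 0.024642106242869916
```

View pics/w14c.png

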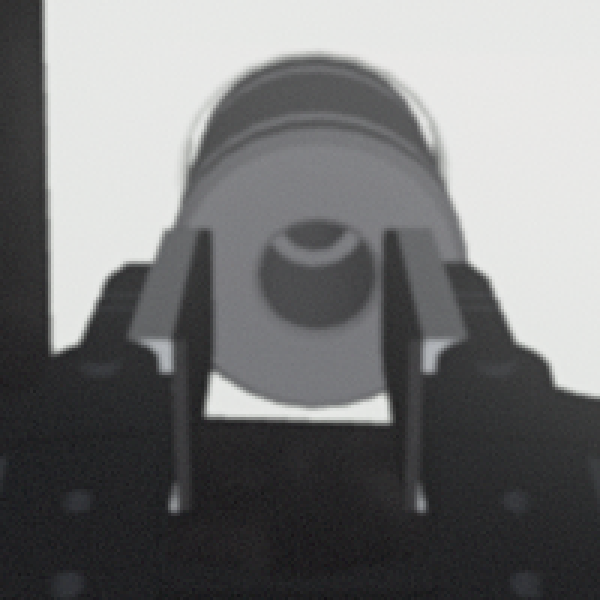

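```bash
python3 - <<'E'
from h import *
m=np.load("pics/w14.npy",allow_pickle=True).item()
for z in (.02,.028,.036,.047,.06,.07,.08,.09): print(z,proj(m,(.512+.011,.115+.0125,z)),proj(m,(.512-.011,.115-.0125,z)))
print("adapter top",proj(m,(.512,.115,.063)),"far edge",proj(m,(.535,.115,.063)),proj(m,(.512,.138,.063)))
print("bottom far",proj(m,(.535,.115,.008)))
E
```

```text
0.02 [297.355  203.6388] [341.5044 240.4717]
0.028 [296.4699 207.8455] [342.432  246.0416]
0.036 [295.5077 212.4184] [343.4379 252.0812]
0.047 [294.0392 219.3975] [344.9679 261.2684]
0.06 [292.0431 228.8844] [347.0379 273.6981]
0.07 [290.2719 237.3026] [348.8654 284.6713]
0.08 [288.2472 246.9252] [350.9437 297.1503]
0.09 [285.9105 258.0306] [353.3281 311.4678]
adapter top [320.0717 254.4977] far edge [320.1761 205.0072] [268.4513 254.4626]
bottom far [319.7538 178.0503]
```

The pads reached 25 mm without touching and seem to sit above the adapter's top face, so I'll look from the scene camera.

```bash
python3 - <<'E'
from w import *
s=bot.read_camera("scene");cv2.imwrite("pics/s14.png",s);cv2.imwrite("pics/s14c.png",cv2.resize(s[110:230,230:350],None,fx=5,fy=5,interpolation=3))
m=bot.camera_model("scene"); k=lambda p:(np.array(p)-[230,110])*5+2
for z in (.008,.028,.036,.063,.07,.09): print(z,k(proj(m,(.512,.115,z))))
print(bot.camera_model("wrist")['world_from_camera'])
E
```

```text
0.008 [291.5094 385.4015]
0.028 [289.873  363.8016]
0.036 [289.2093 355.0402]
0.063 [286.9294 324.9438]
0.07 [286.328  317.0055]
0.09 [284.5858 294.0086]
[[ 0.0009 -0.9654 -0.2609  0.5773]
 [-1.     -0.0008 -0.0006  0.1157]
 [ 0.0004  0.2609 -0.9654  0.2051]
 [ 0.      0.      0.      1.    ]]
```

View pics/s14c.png

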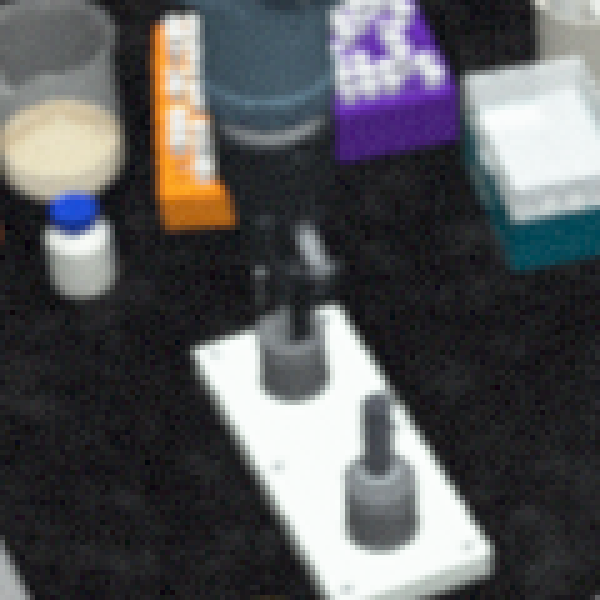

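The finger (300,310–338) ends at the adapter's top face, so the tips are about 30 mm higher than assumed. I'll open, descend in guarded steps with the force watched, and test the closing width.

Request:
{"api": "servo_tool", "payload": {"deltas": [[45,0,0,0,0,0,0],[65,0,0,0,0,0,0],[80,0,0,0,0,0,0],[80,0,0,0,0,0,0],[80,0,0,-4,0,0,0],[80,0,0,-4,0,0,0],[80,0,0,-4,0,0,0],[80,0,0,-3,0,0,0],[80,0,0,0,0,0,0]]}}

```text
time_s: 29.68
position: [0.5116, 0.115, 0.0207]
ee_rot: [[-0.001, 0.0, -1.0], [0.0, -1.0, -0.0], [-1.0, -0.0, 0.001]]
wrist_force: [-0.3, 0.1, 0.0]
grip_width: 0.08
```

```bash
python3 - <<'E'
from w import *
o,m,im=shot("w15")
cv2.imwrite("pics/w15c.png",cv2.resize(im[100:400,160:480],None,fx=2,fy=2,interpolation=3))
s=bot.read_camera("scene");cv2.imwrite("pics/s15c.png",cv2.resize(s[110:230,230:350],None,fx=5,fy=5,interpolation=3))
E
```

```text
29.675 [0.5116 0.115  0.0207] [-0.3385  0.0529  0.0334] 0.08003786477827128
```

View pics/w15c.png

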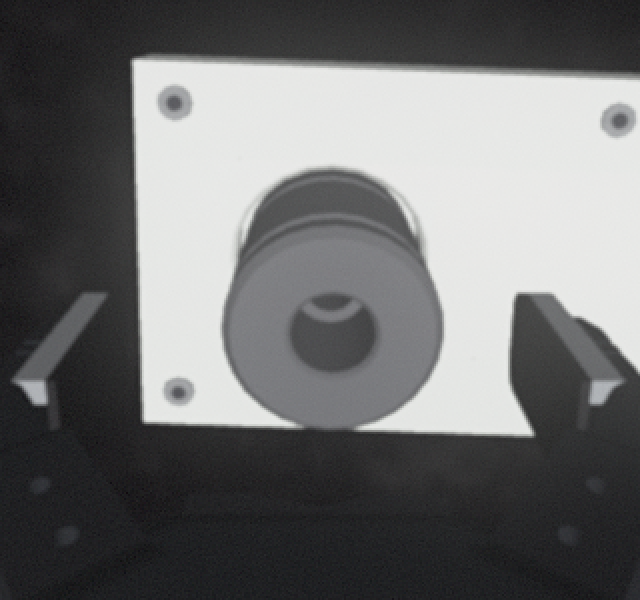

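View pics/s15c.png

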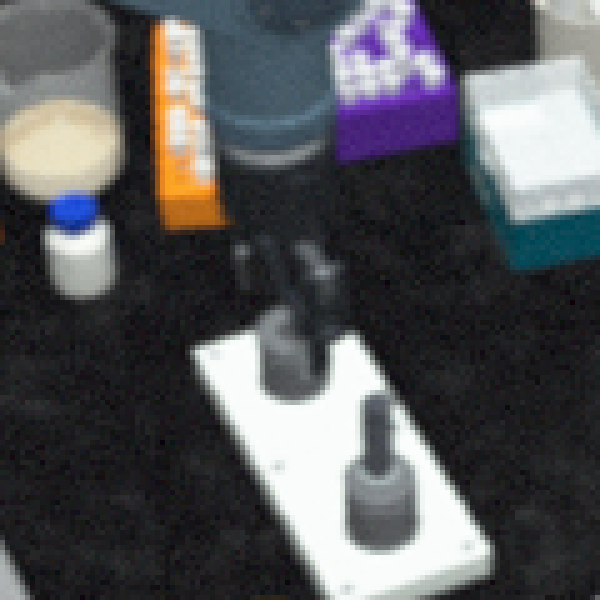

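The image geometry puts the open tips near z≈0.067, still above the adapter's top. I'll go on down in guarded steps.

Request:
{"api": "servo_tool", "payload": {"deltas": [[80,0,0,-3,0,0,0],[80,0,0,-3,0,0,0],[80,0,0,-2,0,0,0],[80,0,0,-2,0,0,0],[80,0,0,-2,0,0,0]]}}

```text
time_s: 30.4
position: [0.512, 0.115, 0.0089]
ee_rot: [[-0.0, 0.0, -1.0], [0.0, -1.0, -0.0], [-1.0, -0.0, 0.0]]
wrist_force: [-0.5, -0.2, 0.3]
grip_width: 0.08
```

Request:
{"api": "servo_tool", "payload": {"deltas": [[80,0,0,-2,0,0,0],[80,0,0,-2,0,0,0],[80,0,0,-2,0,0,0],[80,0,0,-1,0,0,0]]}}

```text
time_s: 30.9
position: [0.5119, 0.115, 0.0019]
ee_rot: [[-0.0, 0.0, -1.0], [-0.0, -1.0, -0.0], [-1.0, 0.0, 0.0]]
wrist_force: [0.5, 0.2, 0.0]
grip_width: 0.0799
```

```bash
python3 - <<'E'
from w import *
o,m,im=shot("w16")
cv2.imwrite("pics/w16c.png",cv2.resize(im[100:400,160:480],None,fx=2,fy=2,interpolation=3))
s=bot.read_camera("scene");cv2.imwrite("pics/s16c.png",cv2.resize(s[110:230,230:350],None,fx=5,fy=5,interpolation=3))
E
```

```text
30.9 [0.5119 0.115  0.0019] [0.4861 0.1984 0.0328] 0.07989245347681291
```

View pics/w16c.png

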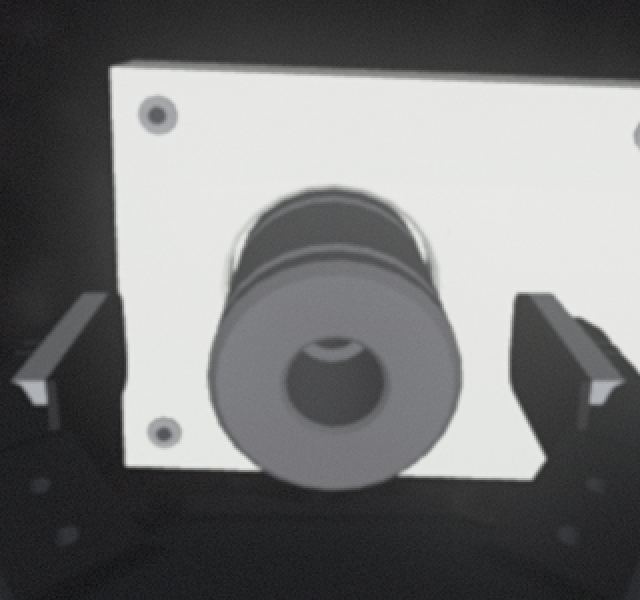

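View pics/s16c.png

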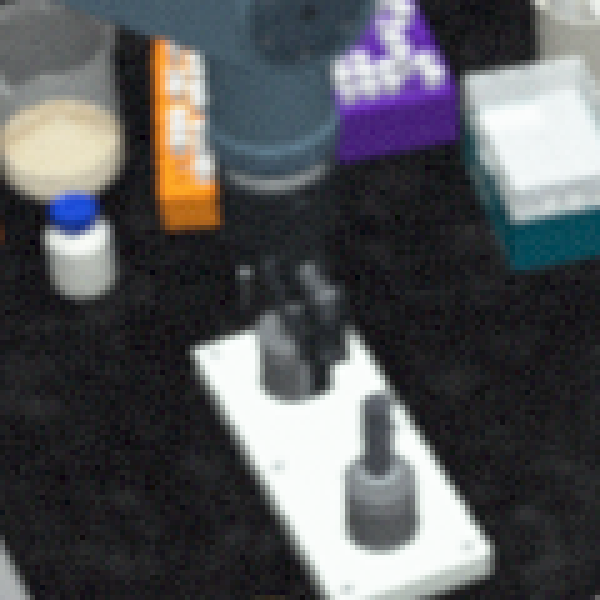

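The tips are beside the adapter now and still above the plate. The adapter sits about 2.7 mm to -y of the jaw centre (335 against 318 in the crop), so I'll shift, descend a little more and close.

Request:
{"api": "servo_tool", "payload": {"deltas": [[80,0.8,-2.6,0,0,0,0],[80,0,0,-2,0,0,0],[80,0,0,-3,0,0,0],[80,0,0,-3,0,0,0],[80,0,0,0,0,0,0],[65,0,0,0,0,0,0],[55,0,0,0,0,0,0],[48,0,0,0,0,0,0],[44,0,0,0,0,0,0],[40,0,0,0,0,0,0],[36,0,0,0,0,0,0],[36,0,0,0,0,0,0]], "squeeze": 30}}

```text
time_s: 32.5
position: [0.5129, 0.1124, -0.0057]
ee_rot: [[0.0, 0.0, -1.0], [-0.0, -1.0, -0.0], [-1.0, 0.0, -0.0]]
wrist_force: [-1.0, -1.1, 5.1]
grip_width: 0.0442
```

```bash
python3 - <<'E'
from w import *
o,m,im=shot("w17")
cv2.imwrite("pics/w17c.png",cv2.resize(im[100:400,160:480],None,fx=2,fy=2,interpolation=3))
E
```

```text
32.5 [ 0.5129  0.1124 -0.0057] [-0.9895 -1.1176  5.1011] 0.04420526361160583
```

View pics/w17c.png

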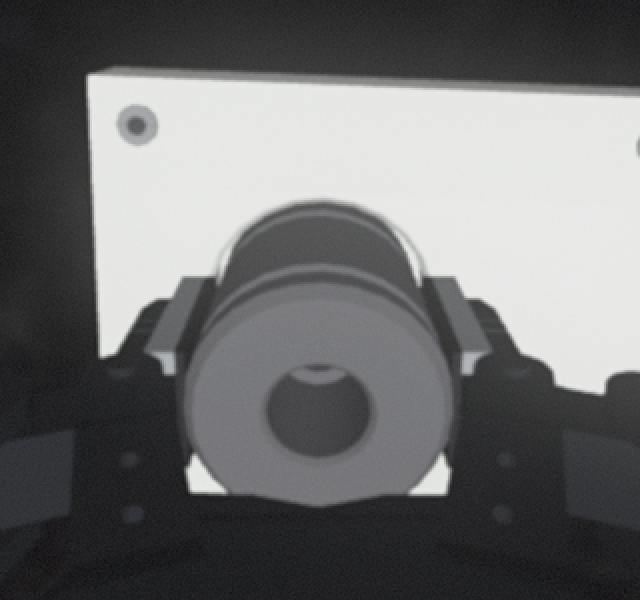

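The adapter is gripped (44 mm reading, pads on both sides). I'll lift a bit and check that it comes along.

Request:
{"api": "servo_tool", "payload": {"deltas": [[30,0,0,0,0,0,0],[30,0,0,3,0,0,0],[30,0,0,7,0,0,0],[30,0,0,12,0,0,0],[30,0,0,18,0,0,0],[30,0,0,22,0,0,0],[30,0,0,25,0,0,0],[30,0,0,25,0,0,0],[30,0,0,25,0,0,0],[30,0,0,16,0,0,0],[30,0,0,8,0,0,0],[30,0,0,0,0,0,0]], "squeeze": 45}}

```text
time_s: 34.05
position: [0.5129, 0.1124, 0.1554]
ee_rot: [[0.001, 0.0, -1.0], [0.0, -1.0, -0.0], [-1.0, -0.0, -0.001]]
wrist_force: [-0.7, 0.9, -2.4]
grip_width: 0.044
```

```bash
python3 - <<'E'
from w import *
o,m,im=shot("w18")
m=bot.camera_model("scene");s=bot.read_camera("scene");cv2.imwrite("pics/s18c.png",cv2.resize(s[60:260,220:420],None,fx=3,fy=3,interpolation=3))
E
```

```text
34.05 [0.5129 0.1124 0.1554] [-0.6875  0.9081 -2.3918] 0.04401527769201839
```

View pics/w18.png

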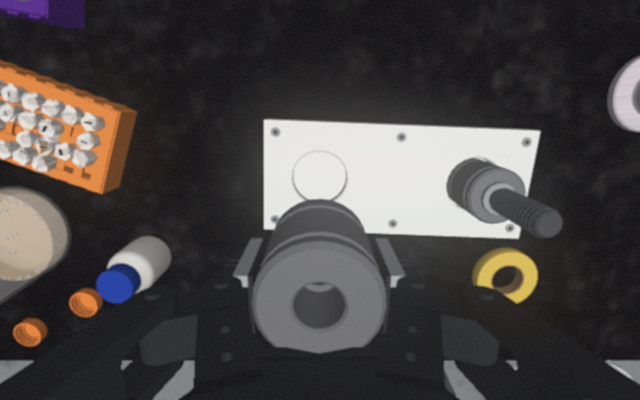

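View pics/s18c.png

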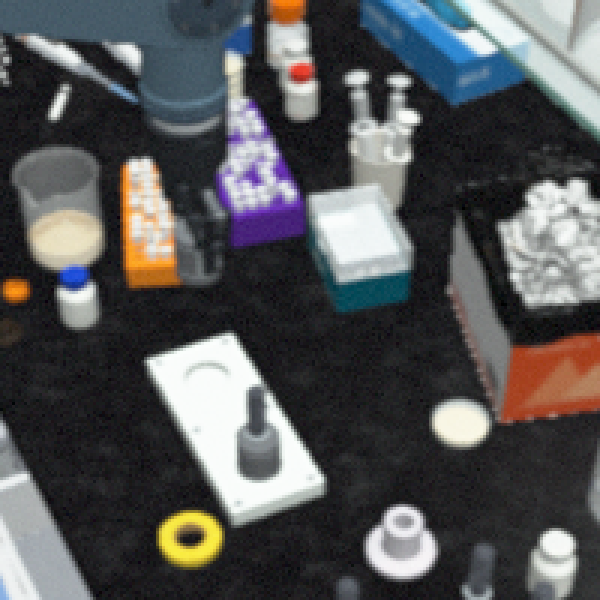

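The adapter is held (pads at (247,262) and (390,262)), its pocket is empty, and the gauge still stands home. Now I carry it to the tray above everything else.

Request:
{"api": "servo_tool", "payload": {"deltas": [[30,0,-5,5,0,0,0],[30,0,-15,5,0,0,0],[30,-1,-25,0,0,0,0],[30,-1,-35,0,0,0,0],[30,-1,-40,0,0,0,0],[30,-1,-40,0,0,0,0],[30,-1,-40,0,0,0,0],[30,-1,-40,0,0,0,0],[30,-1,-40,0,0,0,0],[30,-1,-40,0,0,0,0],[30,-1,-40,0,0,0,0],[30,-1,-40,0,0,0,0],[30,-2,-40,0,0,0,0],[30,-2,-35,0,0,0,0],[30,-1,-25,0,0,0,0],[30,-1,-15,0,0,0,0],[30,0,-9,0,0,0,0],[30,0,0,0,0,0,0],[30,0,0,0,0,0,0]]}}

```text
time_s: 36.52
position: [0.4969, -0.4107, 0.165]
ee_rot: [[-0.0, 0.001, -1.0], [0.001, -1.0, -0.001], [-1.0, -0.001, 0.0]]
wrist_force: [0.4, -0.8, -2.5]
grip_width: 0.0444
```

```bash
python3 - <<'E'
from w import *
o,m,im=shot("w19")
mt=bot.camera_model("top"); t=bot.read_camera("top"); cv2.imwrite("pics/t19c.png",cv2.resize(t[130:280,340:540],None,fx=4,fy=4,interpolation=3))
E
```

```text
36.525 [ 0.4969 -0.4107  0.165 ] [ 0.4457 -0.7625 -2.4827] 0.04435586803350107
```

View pics/w19.png

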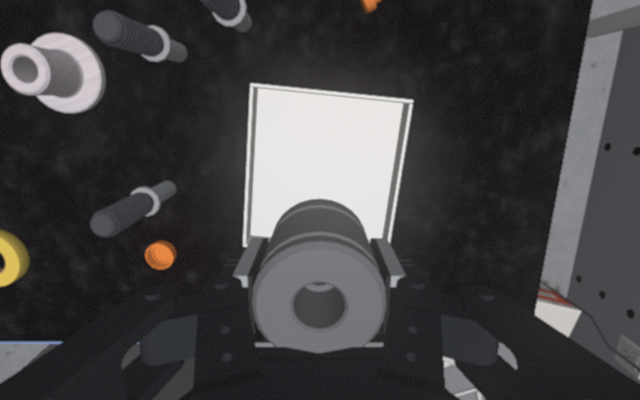

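View pics/t19c.png

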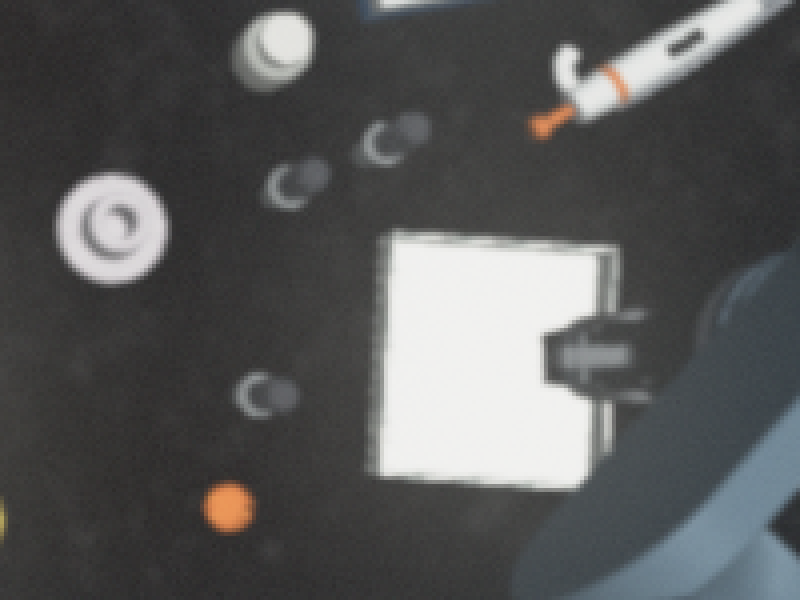

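```bash
python3 - <<'E'
from h import *
m=np.load("pics/w19.npy",allow_pickle=True).item()
for p in [(249,85),(412,100),(244,243)]: print(onz(m,p,.028))
m1=np.load("pics/w1.npy",allow_pickle=True).item()
print("w1");P=[(464,114),(592,127),(557,247),(444,236)]
Q=[onz(m1,p,.028) for p in P]; print(np.array(Q),np.mean(Q,0))
E
```

```text
[ 0.5766 -0.3512  0.028 ]
[ 0.5646 -0.4894  0.028 ]
[ 0.4334 -0.3392  0.028 ]
w1
[[ 0.5794 -0.3408  0.028 ]
 [ 0.5649 -0.4895  0.028 ]
 [ 0.4161 -0.4761  0.028 ]
 [ 0.431  -0.3321  0.028 ]] [ 0.4979 -0.4096  0.028 ]
```

Request:
{"api": "servo_tool", "payload": {"deltas": [[30,1.5,-1.5,-5,0,0,0],[30,0,0,-15,0,0,0],[30,0,0,-25,0,0,0],[30,0,0,-30,0,0,0],[30,0,0,-30,0,0,0],[30,0,0,-25,0,0,0],[30,0,0,-18,0,0,0],[30,0,0,-12,0,0,0],[30,0,0,-6,0,0,0],[30,0,0,-3,0,0,0],[30,0,0,0,0,0,0]]}}

```text
time_s: 38.0
position: [0.4986, -0.4135, -0.0034]
ee_rot: [[0.001, 0.0, -1.0], [-0.001, -1.0, -0.0], [-1.0, 0.001, -0.001]]
wrist_force: [-0.1, 0.6, -2.2]
grip_width: 0.0443
```

Request:
{"api": "servo_tool", "payload": {"deltas": [[30,0,0,-1,0,0,0],[30,0,0,-1,0,0,0],[30,0,0,-0.8,0,0,0],[30,0,0,-0.6,0,0,0],[30,0,0,0,0,0,0]]}}

```text
time_s: 38.62
position: [0.4982, -0.413, -0.0074]
ee_rot: [[-0.0, 0.0, -1.0], [0.0, -1.0, -0.0], [-1.0, -0.0, 0.0]]
wrist_force: [0.2, 0.9, -3.1]
grip_width: 0.0443
```

Request:
{"api": "servo_tool", "payload": {"deltas": [[30,0,0,-0.5,0,0,0],[30,0,0,-0.5,0,0,0],[30,0,0,0,0,0,0]]}}

```text
time_s: 39.0
position: [0.4982, -0.413, -0.0084]
ee_rot: [[-0.0, 0.0, -1.0], [0.0, -1.0, -0.0], [-1.0, -0.0, 0.0]]
wrist_force: [0.2, -0.1, -3.0]
grip_width: 0.044
```

Request:
{"api": "servo_tool", "payload": {"deltas": [[30,0,0,-0.5,0,0,0],[30,0,0,-0.5,0,0,0],[30,0,0,-0.5,0,0,0],[30,0,0,0,0,0,0]]}}

```text
time_s: 39.5
position: [0.4983, -0.413, -0.0099]
ee_rot: [[-0.0, 0.0, -1.0], [0.0, -1.0, -0.0], [-1.0, -0.0, 0.0]]
wrist_force: [0.4, -0.3, -3.1]
grip_width: 0.044
```

Request:
{"api": "servo_tool", "payload": {"deltas": [[30,0,0,-0.4,0,0,0],[30,0,0,-0.4,0,0,0],[30,0,0,0,0,0,0]]}}

```text
time_s: 39.88
position: [0.4983, -0.4131, -0.0106]
ee_rot: [[-0.0, 0.0, -1.0], [0.0, -1.0, -0.0], [-1.0, -0.0, 0.0]]
wrist_force: [-0.3, 0.7, -1.9]
grip_width: 0.0443
```

Request:
{"api": "servo_tool", "payload": {"deltas": [[30,0,0,-0.3,0,0,0],[40,0,0,0,0,0,0],[48,0,0,0,0,0,0],[54,0,0,0,0,0,0],[60,0,0,0,0,0,0],[64,0,0,0,0,0,0],[64,0,0,0,0,0,0]]}}

```text
time_s: 40.75
position: [0.4983, -0.4131, -0.0109]
ee_rot: [[0.0, 0.0, -1.0], [-0.0, -1.0, -0.0], [-1.0, 0.0, -0.0]]
wrist_force: [0.1, 0.4, 0.1]
grip_width: 0.0639
```

```bash
python3 - <<'E'
from w import *
o,m,im=shot("w20")
E
```

```text
40.75 [ 0.4983 -0.4131 -0.0109] [0.0979 0.4157 0.0834] 0.06386783982768375
```

View pics/w20.png

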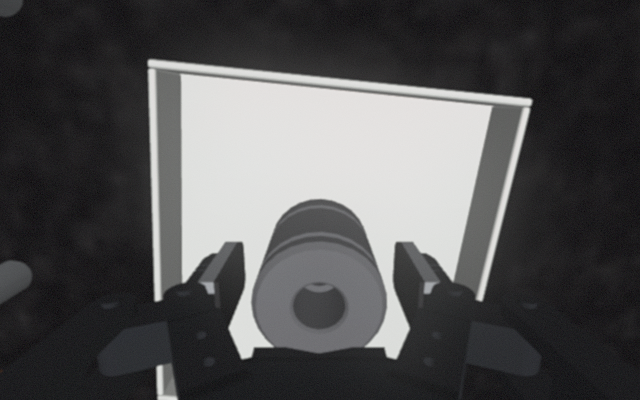

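The adapter stands free in the tray between the opened pads. I'll lift straight up and check everything.

Request:
{"api": "servo_tool", "payload": {"deltas": [[64,0,0,5,0,0,0],[64,0,0,12,0,0,0],[64,0,0,20,0,0,0],[64,0,0,25,0,0,0],[64,0,0,30,0,0,0],[64,0,0,35,0,0,0],[64,0,0,40,0,0,0],[64,0,0,35,0,0,0],[64,0,0,20,0,0,0],[64,-20,0,8,0,0,0],[64,-30,0,0,0,0,0],[64,-30,0,0,0,0,0],[64,-10,0,0,0,0,0],[64,0,0,0,0,0,0]]}}

```text
time_s: 42.55
position: [0.4082, -0.4132, 0.2194]
ee_rot: [[0.0, -0.001, -1.0], [-0.0, -1.0, 0.001], [-1.0, 0.0, -0.0]]
wrist_force: [0.3, -0.8, -0.5]
grip_width: 0.0642
```

```bash
python3 - <<'E'
from w import *
o,m,im=shot("w21")
s=bot.read_camera("scene");cv2.imwrite("pics/s21.png",s)
t=bot.read_camera("top");cv2.imwrite("pics/t21.png",t)
print(bot.get_obs()['time_s'])
E
```

```text
42.55 [ 0.4082 -0.4132  0.2194] [ 0.2755 -0.8057 -0.5044] 0.06417592514943142
42.7
```

View pics/w21.png

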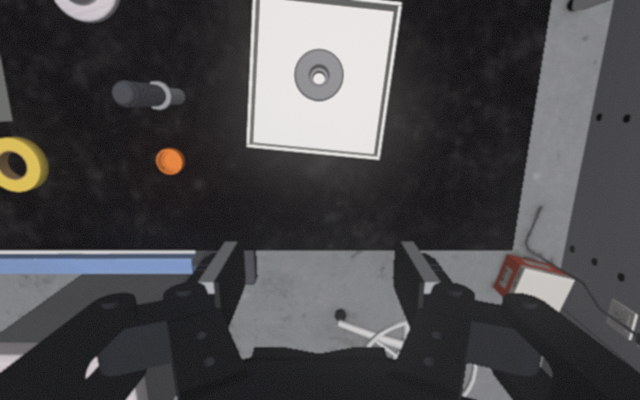

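View pics/s21.png

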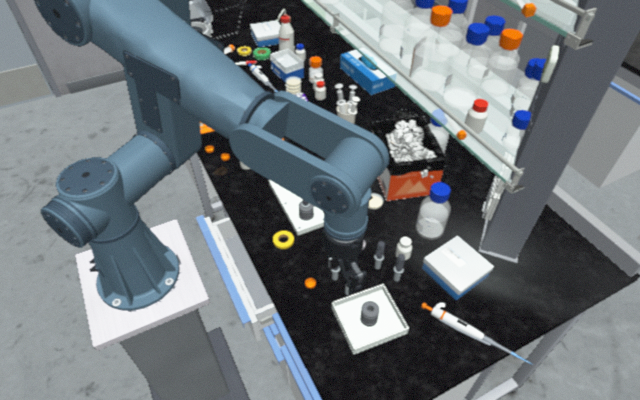

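View pics/t21.png

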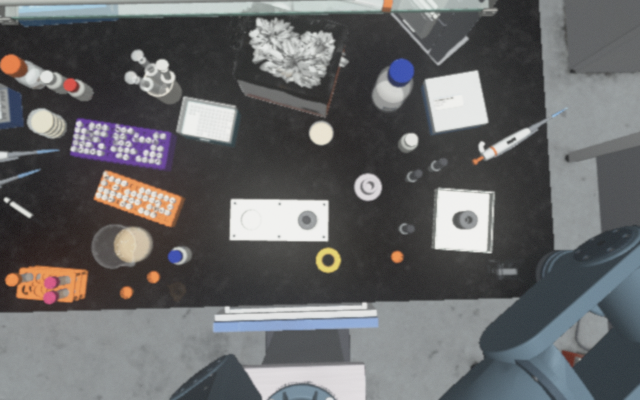

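The adapter stands upright in the tray (465,220 in the top view), the gauge is in the right adapter (307,219), the left pocket is empty, and the bystanders are where they started. Handing in.

```bash
python3 -c "
from workcell import bot
print(bot.close_job())"
```

```text
the job is handed in; nothing more can be done
None
```

The job is done and handed in at about 43 s of the 72 s allowed. The left adapter was the shrunken one: it now stands upright in the reject tray, and the gauge stands home in the right adapter.

- **Left adapter:** the pin went in freely and was stopped 25 mm deep; I stopped pressing at about 5 N.
- **Right adapter:** the pin went in its full 46 mm until the collar rested on the top face, with about 7 N at the end. I left the gauge there, and the adapter is still in the block.
- **Last checks:** the final top and wrist views show the rejected adapter upright near the tray's centre and the left pocket empty. The bystanders and lookalike gauges are where they started. After I released the gauge, the wrist and scene pictures showed it standing with its collar down on the adapter.

**What disagreed:**
- **Fingertip height:** by the images, the fingertips stood 30–40 mm higher relative to the TCP than the interface text says. My first close on the left adapter passed above its top and touched nothing, so I lowered the arm in guarded steps and gripped it on the second try.
- **Gauge grip:** the gauge was held only near the top of its handle and seemed to tilt 1–2° in the grip. I corrected its position over the left bore from the images before lowering it, and made only a 0.3 mm trim at the right one.

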